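Clip a transmitter module onto the bench station's rail

TASK

Swing the station's dust cover on its pin, away from the robot, all the way to its stop, so that the port in the rail is uncovered. Then clip the loose module onto the rail squarely over that port: with its foot side raised, hook its rigid lip under the rail edge nearest the robot, then rock it down until the sprung foot clicks under the far edge and it sits flat. Let go, and leave the flask, bottle and tube rack where they stand.

Things in the scene. Friction and masses are not known exactly. Their poses are not given: they have to be found in the camera images.
- station: Fixed grey base plate, 150 (x) x 270 (y) x 12 mm, on the bench, with an aluminium hat rail along its y axis. Origin: on the bench, directly below the port. Own x points across the rail to the edge far from the robot, y along the rail, z up. The rail is 60 mm across and runs from y = -100 to +150; flange tops at z = 34.
- port (a point): Centre of the port, at the height of the flange tops (station x = 0, y = 0, z = 34 mm); same axes as the station. The module's origin comes here, with its axes parallel to the station's, when it is fully clipped on.
- near_edge (a point): Top of the rail's edge nearest the robot, at the port: station (-30, 0, 34) mm. The far edge lies at x = +30. Each flange is 16 mm wide and 4 mm thick, overhangs the channel wall by 13 mm, and has 18 mm of free height below it over the base plate.
- neighbour (a point): Top centre of a similar, wider grey module that is fixed on the rail; it takes up station y = +87 to +137 mm and reaches z = 101 mm.
- cover_pin (a point): The cover's upright pivot pin, on the rail's centre line at station y = -55 mm, z = 34 mm. The pin's top is at z = 42 mm.
- cover (a joint): Angle of the dust cover, a white plate 34 mm wide, 3 mm thick, just on top of the rail, ending 73 mm from its pin. 0: closed, pointing to station +y over the port. Grows clockwise from above (free end moves to station +x) to a stop at 1.75; clear of the port and the module's place from 1.35 on. It stays where left (about 0.5 N at the knob). Over the port it keeps the module from seating.
- cover_knob (a point): Centre of the top of the cover's upright round knob, 12 mm in diameter, standing 22 mm above the plate, 62 mm from the pin. Its top is at z = 59.5 mm.
- module: Loose module: a light grey box 73 (x) x 40 (y) x 67 mm, about 0.24 kg. Origin: centre of the flat seat face underneath, which lands on the flange tops; box top at z = +70 mm; its legs reach down to z = -13 and it stands on them on the bench. Own -x: rigid lip side; own +x: sprung foot side, with a small steel release tab sticking out to x = 45; y along its width, z up.
- module_top (a point): Centre of the module's top, module (0, 0, 70) mm; it has a dark display, and three screws near the lip side. Grasp the module across y (40 mm wide) in its upper half.
- lip_tip (a point): Inner upper edge of the lip, at module (-25, 0, -6) mm. The lip spans the 40 mm width, z = -6 to -13, out to a leg with inner face at x = -31.5 and outer at -36.5. The slot's ceiling is at z = +3 for x below -24, so the flange has room in it with the module tilted up to 25 degrees. In place, this point is 5 mm inside the rail's near edge, 2 mm under the flange.
- foot_tip (a point): Nose of the sprung foot, at module (+26, 0, -6.5) mm when the foot is in; the foot is 24 mm wide, its nose has a sloping underside that the rail's far edge pushes outward; the nose catches 4 mm under the flange.
- foot (a joint): Sprung foot: 0 fully in (as at rest and when clicked), grows outward (module +x) up to 0.007 m. Preload about 2.4 N, 5 N when pushed out 4 mm; clicking takes roughly 5 to 10 N downward on the foot side.
- flask: Bystander: conical glass flask, 72 mm wide foot, 100 mm high; origin at the centre of its foot.
- reagent: Bystander: amber bottle 62 mm in diameter, 130 mm high; origin at the centre of its foot.
- tube_rack: Bystander: orange rack 70 x 160 mm with green-capped tubes, 106 mm high; origin at the centre of its foot.
There are look-alikes about, which are no part of the job. What is shaped like the module but turquoise is not meant.

How it is judged:
By the outcome, as a careful person would: the job done as asked, in the order asked, and still so for the second after the job is handed in, with the robot touching nothing.
It also fails if it takes over 61 s, if anything falls off the work surface, if the arm or the gripper's body presses on something with over 40 N, if the wrist force passes 120 N, or if a joint passes its speed limit or range.

ROBOT

A 7-joint arm with a two-finger parallel gripper is mounted at the origin on the work surface. World frame = base frame: x ahead of the robot, y to its left, z up, the work surface at z = 0. Lengths are in m, angles in rad, forces in N, time in s.
With the tool pointing down it reaches from about 0.4 to 0.85 m from the base axis. Payload 10.4 kg.
Tool frame: the origin (TCP) lies at the very end of the fingers, on their centre line; the grasp point (between the pads) lies arm.grip_depth behind it (arm.grip_depth is the distance from the TCP to the grasp point, in m); z points along the fingers, y is the line along which they close (so a half turn about z gives the same grasp; the last joint's range is limited). The gripper opens to 87 mm and grips with 3 to 60 N. Pads are 19 mm wide; open, the fingers measure 117 mm over their backs; the gripper's body (75 mm by 190 mm) begins 51 mm behind the grasp point.
Start: joints at [-0.023, 0.332, -0.065, 1.46, 0.022, 1.35, -0.088], TCP at [0.625, 0, 0.185] pointing down, gripper open.
Joint ranges: [-2.6, 2.6], [-0.5, 2.12], [-1.47, 1.34], [0.16, 2.42], [-1.27, 4.41], [0.06, 2.06], [-2.6, 2.6]. Speed limits (rad/s): [2.22, 2.22, 2.79, 2.79, 3.14, 3.14, 3.14].

INTERFACE

Orientations are given as a rotation vector (axis times angle).
In Python, from plant import arm gives the robot as it stands. The module is installed in compiled form; this text tells all that it offers.
- The arm moves only by the tool arm_command, never from a script. Its argument "series" is a list of rows, each an object of numbers: "tx", "ty", "tz": the shift along the tool's x, y, z in units of 0.03 m (1.0 is 0.03 m); "wx", "wy", "wz": the turn, a rotation vector about the tool's x, y, z in units of 6 degrees (1.0 is 6 degrees). In form: [{"tx": .., "ty": .., "tz": .., "wx": .., "wy": .., "wz": ..}, ...]. A call has 1 to 8 rows; each row shifts and turns the commanded pose from where the row before left it, along the tool's axes as they then stand; what a row does not reach is not made up. A row lasts 1/12 s, in which the tool goes at most 41.7 mm and 7.16 degrees, less where a joint would pass 70% of its speed; a pose out of reach is approached as far as the arm can. A call with a number of a shift or a turn outside -1 to 1 is refused whole. A call with a gripper value outside its range is refused whole. "gripper" is the opening, from 0 (shut) to 1 (fully open), set as the call begins (left out, the last holds). The fingers move at their own pace and stop on an object; "squeeze" is the grip in N (left out, the last holds). Time passes only in rows, so rows that do not move let the fingers close. It gives the time, the measured TCP pose, the force, the opening and the grip force at its end, in the units of the state.
- arm.state(): the state, without advancing time (a new reading comes with each control period).
- arm.get_image(name): name is "scene" or "side" or "wrist"; returns a dict with "pixels" (480x640x3 uint8, red, green, blue), "fx", "fy", "cx", "cy" (pixels), "extrinsics" (4x4, takes a point from world to camera coordinates); the wrist camera has in their place "T_tool_cam" (4x4, takes a point from camera to tool coordinates, whose origin is the TCP and whose axes are the flange's). Camera axes: x right, y up, looking along -z (the intrinsics and any distortion apply to the point x, -y, -z); pixel columns grow to the right and rows downward; lengths in m; the calibration is good to about 2 mm. A picture is of the moment at which its call begins: read the wrist's pose just before it. There is no depth.
- arm.sign_off(): hands the job in; it is judged then, once.
The state is a dict: "t": time; "qpos": joint angles; "dq": joint speeds; "tau": joint torques, N m; "ee_pos": TCP position; "orientation": TCP orientation; "ft_force": force on the tool from outside, world axes, zero at the start; "ft_torque": the same for the moment, N m; "grip_width": opening from 0.0 (shut) to 1.0 (fully open); "grip_force": force on a finger pad.
Only numpy, scipy, OpenCV 4.12 (cv2) and the standard library are available. Lean on these libraries where they do the work, as an engineer would, in place of code of your own. Each camera call takes 0.05 s, during which the arm holds its last target. There are 200 camera calls.

## Working session

There is one attempt and no reset: what is moved stays moved. The work goes in short steps, Python scripts to look and compute and a tool call to move; the robot and the scene stay as the last step left them, time stands still between calls to the robot, and variables do not carry over. Pictures are saved under pics/ and viewed, at most 10 in all, crops included, and the job is handed in when it is done.

Besides the shell and the picture viewer there is one more tool, called after "Request:" as a command line: name --argument value ..., lists and objects as JSON in quotes. arm_command: Moves the arm, as the interface text tells. Shifts and turns lie within -1 to 1; 1 stands for 0.03 m of shift or 6 degrees of turn. Its arguments: {"type":"object","properties":{"series":{"type":"array"},"gripper":{"type":"number"},"squeeze":{"type":"number"}},"required":["series"]}

```bash
mkdir -p pics
cat > h.py <<'E'
import numpy as np, cv2
from plant import arm
from scipy.spatial.transform import Rotation as R
def grab(name, fn):
    s=arm.state(); im=arm.get_image(name)
    cv2.imwrite(fn, cv2.cvtColor(im['pixels'],cv2.COLOR_RGB2BGR))
    if 'extrinsics' in im: E=np.array(im['extrinsics']); T=np.linalg.inv(E)
    else:
        W=np.eye(4); W[:3,:3]=R.from_rotvec(s['orientation']).as_matrix(); W[:3,3]=s['ee_pos']
        T=W@np.array(im['T_tool_cam'])
    np.savez(fn+'.npz',K=[im['fx'],im['fy'],im['cx'],im['cy']],T=T)
    return {k:v for k,v in im.items() if k!='pixels'}
def ray(fn,u,v):
    d=np.load(fn+'.npz'); fx,fy,cx,cy=d['K']; T=d['T']
    r=T[:3,:3]@np.array([(u-cx)/fx,-(v-cy)/fy,-1]); return T[:3,3],r
def plane(fn,u,v,z):
    o,r=ray(fn,u,v); return o+r*(z-o[2])/r[2]
def proj(fn,p):
    d=np.load(fn+'.npz'); fx,fy,cx,cy=d['K']; q=np.linalg.inv(d['T'])@np.append(p,1)
    return cx+fx*q[0]/-q[2], cy-fy*q[1]/-q[2]
E
python3 - <<'E'
from h import *
np.set_printoptions(precision=4,suppress=True)
for n in ['scene','side','wrist']: print(grab(n,f'pics/{n}0.png'))
s=arm.state(); print(s['orientation'],s['ee_pos'],s['t'],arm.grip_depth,s['ft_force'])
E
```

```text
{'fx': 475.26586093182317, 'fy': 475.26586093182317, 'cx': 331.9962588374959, 'cy': 235.0762872498909, 'extrinsics': array([[ 0.7175,  0.6962,  0.0235, -0.42  ],
       [-0.4591,  0.4472,  0.7677,  0.1834],
       [ 0.5239, -0.5615,  0.6404, -1.4205],
       [ 0.    ,  0.    ,  0.    ,  1.    ]])}
{'fx': 478.74304644922483, 'fy': 478.74304644922483, 'cx': 319.3443245371241, 'cy': 235.8568959453497, 'extrinsics': array([[-0.9845, -0.1755, -0.0045,  0.5603],
       [ 0.0888, -0.5199,  0.8496, -0.129 ],
       [-0.1514,  0.836 ,  0.5274, -1.2358],
       [ 0.    ,  0.    ,  0.    ,  1.    ]])}
{'fx': 362.2911504455875, 'fy': 362.2911504455875, 'cx': 318.59943427015685, 'cy': 239.63343583891748, 'T_tool_cam': array([[-0.0008,  0.9636,  0.2674,  0.0728],
       [ 1.    ,  0.0005,  0.0009,  0.0003],
       [ 0.0008,  0.2674, -0.9636, -0.1995],
       [ 0.    ,  0.    ,  0.    ,  1.    ]])}
[-2.2209 -2.221   0.0012] [0.6247 0.     0.1845] 0.15 0.0187 [ 0.3757 -0.3711 -0.0173]
```

View pics/scene0.png

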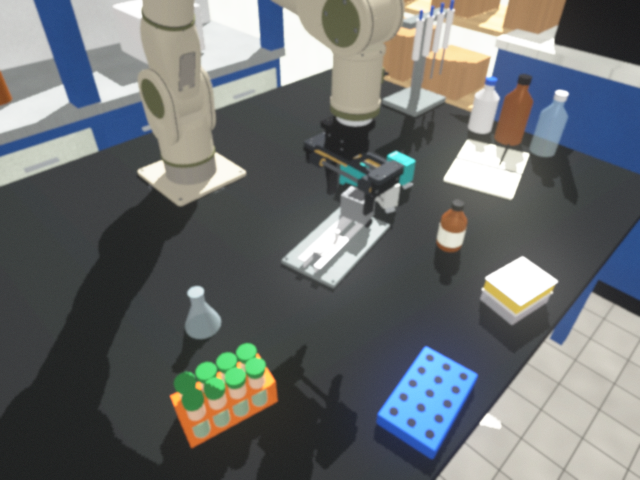

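View pics/side0.png

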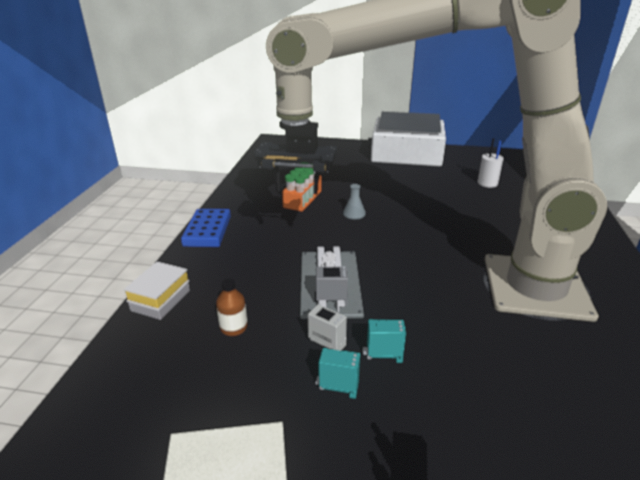

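View pics/wrist0.png

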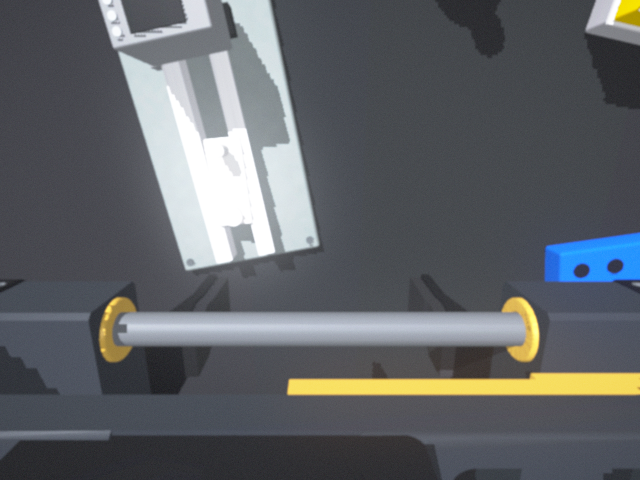

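Scene view: the station is at about (335,245) and the flask, rack and bottle are clear of it. In the side view, these could be taken for the module:
- light grey box with dark display at (327,327), beyond the station end
- turquoise look-alikes at (386,338) and (340,370)
- fixed grey neighbour on the rail at (331,285)

I choose the light grey box at (327,327). In the wrist view, the plate's near-end corners are at (187,269) and (319,247), and the white cover and knob are around (228,175).

Run:
```python
from h import *
np.set_printoptions(precision=4,suppress=True)
f='pics/wrist0.png'
for u,v in [(187,269),(319,247),(120,52),(270,0)]: print((u,v),plane(f,u,v,.012))
print('knob?',plane(f,228,150,.0595))
s='pics/side0.png'
for u,v,z in [(327,314,.083),(386,322,.083),(340,352,.083),(331,270,.101),(232,325,0),(354,214,0)]: print((u,v),plane(s,u,v,z))
a=cv2.imread(s)[240:405,250:430]; a=cv2.resize(a,None,fx=3,fy=3,interpolation=cv2.INTER_CUBIC)
b=cv2.imread(f)[100:280,150:350]; b=cv2.resize(b,None,fx=1.2,fy=2.75)
cv2.imwrite('pics/c1.png',a)
```

```text
(187, 269) [ 0.4808 -0.0635  0.012 ]
(319, 247) [ 0.6248 -0.0385  0.012 ]
(120, 52) [0.4394 0.1512 0.012 ]
(270, 0) [0.5808 0.1935 0.012 ]
knob? [0.5457 0.0638 0.0595]
(327, 314) [0.4998 0.2937 0.083 ]
(386, 322) [0.3743 0.2975 0.083 ]
(340, 352) [0.457  0.3986 0.083 ]
(331, 270) [0.5124 0.159  0.101 ]
(232, 325) [0.7267 0.2755 0.    ]
(354, 214) [ 0.5075 -0.2987  0.    ]
```

View pics/c1.png

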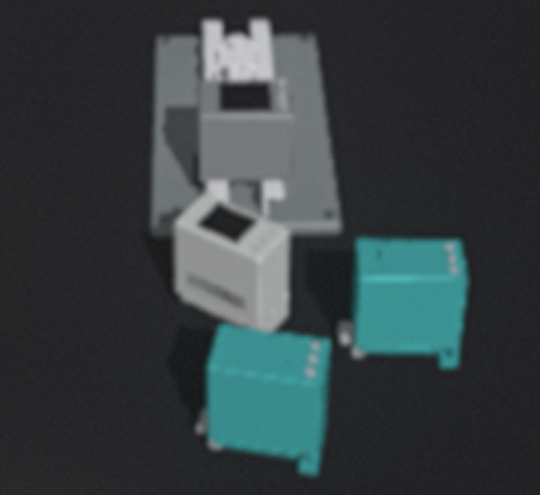

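The crop shows the light grey module at crop pixel (230,260), with dark display and screws near its right (lip) side. It is turned about 30° and stands next to the station's +y end. Both turquoise boxes are rejected.

Request:
arm_command --series '[{"tx": 0.25,"ty": -0.7,"tz": -0.95},{"tx": 0.25,"ty": -0.7,"tz": -0.95},{"tx": 0.25,"ty": -0.7,"tz": -0.95},{"tx": 0.25,"ty": -0.7,"tz": -0.95},{}]' --gripper 0.3

```text
invalid input at $.series[0]: expected keys tx, ty, tz, wx, wy, wz
```

Run:
```python
from h import *
np.set_printoptions(precision=4,suppress=True)
s=arm.state(); print(s['ee_pos'],s['orientation'],s['grip_width'],s['dq'])
grab('wrist','pics/wrist1.png')
```

```text
[0.6247 0.     0.1845] [-2.2209 -2.221   0.0012] 1.0044670990610576 [ 0.0009 -0.0015  0.0002 -0.0043  0.0017  0.0008  0.0005]
```

View pics/wrist1.png

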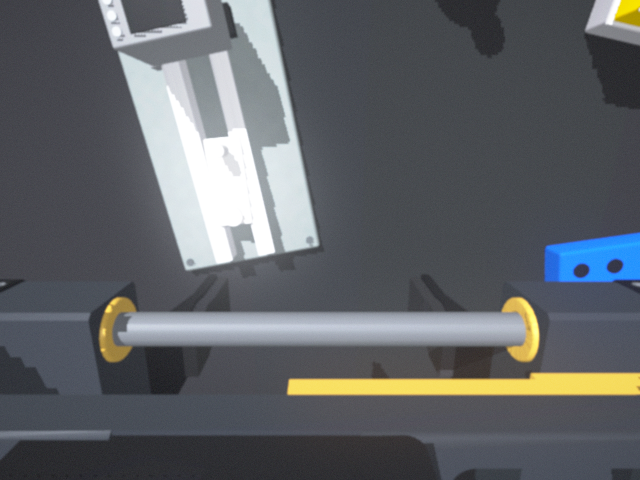

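The move was refused because every row needs all six keys, so this is the same view as before.

Request:
arm_command --series '[{"tx": 0.25,"ty": -0.7,"tz": -0.95,"wx": 0,"wy": 0,"wz": 0},{"tx": 0.25,"ty": -0.7,"tz": -0.95,"wx": 0,"wy": 0,"wz": 0},{"tx": 0.25,"ty": -0.7,"tz": -0.95,"wx": 0,"wy": 0,"wz": 0},{"tx": 0.25,"ty": -0.7,"tz": -0.95,"wx": 0,"wy": 0,"wz": 0},{"tx": 0,"ty": 0,"tz": 0,"wx": 0,"wy": 0,"wz": 0}]' --gripper 0.3

```text
t: 0.62
ee_pos: [0.5405, 0.0322, 0.306]
orientation: [2.215, 2.221, 0.011]
ft_force: [0.4, -0.3, 0.9]
grip_width: 0.709
grip_force: 0.0
```

Run:
```python
from h import *
np.set_printoptions(precision=4,suppress=True)
s=arm.state(); print(s['ee_pos'],s['orientation'],s['grip_width'],s['dq'])
grab('wrist','pics/wrist2.png')
```

```text
[0.5405 0.0322 0.306 ] [2.2153 2.2206 0.0114] 0.7092308842863486 [ 0.0095  0.0729  0.0226  0.033   0.0145 -0.0943  0.024 ]
```

View pics/wrist2.png

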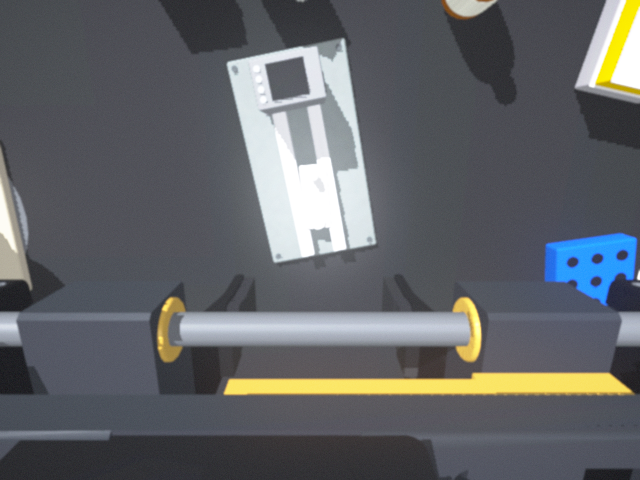

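The wrist view shows the whole plate, with corners at about (228,64), (344,40), (376,242) and (275,263). The neighbour is at (288,78) and the cover at about (317,195).

Run:
```python
from h import *
np.set_printoptions(precision=4,suppress=True)
f='pics/wrist2.png'
g=cv2.cvtColor(cv2.imread(f),cv2.COLOR_BGR2GRAY)
m=cv2.threshold(g[:275,200:400],100,255,0)[1]
m=cv2.morphologyEx(m,cv2.MORPH_CLOSE,np.ones((5,5)))
c=max(cv2.findContours(m,0,2)[0],key=cv2.contourArea); h=cv2.convexHull(c)
q=cv2.approxPolyDP(h,8,True).reshape(-1,2)+[200,0]; print(q.tolist())
P=np.array([plane(f,228,64,.012),plane(f,344.5,40,.012),plane(f,376.5,242.5,.012),plane(f,275,263.5,.012)])[:,:2]
print(P,[np.linalg.norm(P[i]-P[i-1]) for i in range(4)])
M=np.array([[-75,160],[75,160],[75,-110],[-75,-110]])/1000
Mc=M-M.mean(0);Pc=P-P.mean(0)
th=np.arctan2((Mc[:,0]*Pc[:,1]-Mc[:,1]*Pc[:,0]).sum(),(Mc*Pc).sum())
Rz=np.array([[np.cos(th),-np.sin(th)],[np.sin(th),np.cos(th)]]); o=P.mean(0)-Rz@M.mean(0)
print('origin',o,'yaw',np.degrees(th),'resid',P-(M@Rz.T+o))
W=lambda x,y,z:np.append(o+Rz@[x,y],z)
for n,p in dict(knob=(0,.007,.0595),pin=(0,-.055,.042),nn=(0,.112,.101),railend=(-.03,-.1,.034),railend2=(.03,-.1,.034),covend=(-.017,.018,.0375)).items(): print(n,W(*p),proj(f,W(*p)))
a=cv2.resize(cv2.imread(f)[30:280,220:390],None,fx=2.4*1.6,fy=2.4,interpolation=2)
a=cv2.resize(cv2.imread(f)[130:280,230:390],None,fx=4,fy=4,interpolation=2); cv2.imwrite('pics/c2.png',a)
```

```text
[[344, 38], [386, 221], [351, 274], [283, 274], [242, 212], [226, 62]]
[[ 0.4299  0.1954]
 [ 0.5744  0.2228]
 [ 0.6251 -0.0357]
 [ 0.4804 -0.067 ]] [np.float64(0.2671275421095524), np.float64(0.14705497507075385), np.float64(0.26334949808944513), np.float64(0.14809830196950632)]
origin [0.5323 0.0543] yaw 11.110259481540083 resid [[ 0.0021 -0.0015]
 [-0.0006 -0.003 ]
 [-0.0019  0.0035]
 [ 0.0005  0.0011]]
knob [0.5309 0.0612 0.0595] (np.float64(309.1086224168609), np.float64(176.73676266270837))
pin [0.5429 0.0004 0.042 ] (np.float64(318.71018784641416), np.float64(222.34206321810967))
nn [0.5107 0.1642 0.101 ] (np.float64(288.26948456770447), np.float64(79.83460452524099))
railend [ 0.5221 -0.0496  0.034 ] (np.float64(303.41488385027344), np.float64(256.7257651369524))
railend2 [ 0.581 -0.038  0.034] (np.float64(346.6281332167412), np.float64(248.5988983659281))
covend [0.5121 0.0687 0.0375] (np.float64(294.58414004933775), np.float64(169.0454567443457))
```

View pics/c2.png

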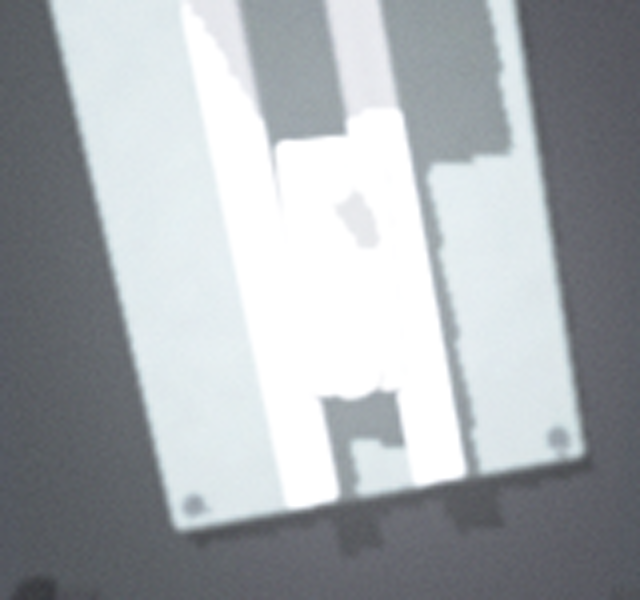

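```bash
cat >> h.py <<'E'
np.set_printoptions(precision=4,suppress=True)
O=np.array([.5323,.0543]); TH=np.radians(11.1)
def W(x,y,z):
    c,s=np.cos(TH),np.sin(TH); return np.array([O[0]+c*x-s*y,O[1]+s*x+c*y,z])
def down(yaw,tilt=0):
    """tool down, tool y axis at world angle yaw (rad)"""
    y=np.array([np.cos(yaw),np.sin(yaw),0]); z=np.array([0,0,-1.]); M=np.column_stack([np.cross(y,z),y,z])
    return R.from_matrix(M)*R.from_rotvec([0,tilt,0])
def cur():
    s=arm.state(); return np.array(s['ee_pos']),R.from_rotvec(s['orientation'])
def rows(p,r,wps):
    for P,Q in wps:
        t=r.inv().apply(P-p)/.03; w=np.degrees((r.inv()*Q).as_rotvec())/6
        print('t',np.round(t,2),'w',np.round(w,2)); p,r=P,Q
E
python3 - <<'E'
from h import *
p,r=cur(); print(p,r.as_matrix().round(3).tolist(),arm.state()['t'])
k=W(0,.007,.046)
print('to above+down'); rows(p,r,[(np.append(k[:2],.09),down(TH)),(k,down(TH))])
print('arc')
wp=[];L=.062
for a in np.linspace(0,1.75,18)[1:]:
    wp.append((W(L*np.sin(a),-.055+L*np.cos(a),.046),down(TH-a)))
rows(k,down(TH),wp[:3])
E
```

```text
[0.5412 0.0312 0.303 ] [[-0.002, 1.0, 0.006], [1.0, 0.002, 0.001], [0.001, 0.006, -1.0]] 0.6667
to above+down
t [ 0.99 -0.39  7.1 ] w [ 0.06 -0.   -1.83]
t [0.   0.   1.47] w [0. 0. 0.]
arc
t [-0.01  0.21  0.  ] w [0.   0.   0.98]
t [-0.01  0.21  0.  ] w [0.   0.   0.98]
t [-0.01  0.21  0.  ] w [0.   0.   0.98]
```

Request:
arm_command --series '[{"tx": 0.12,"ty": -0.05,"tz": 0.95,"wx": 0,"wy": 0,"wz": -0.26},{"tx": 0.12,"ty": -0.05,"tz": 0.95,"wx": 0,"wy": 0,"wz": -0.26},{"tx": 0.12,"ty": -0.05,"tz": 0.95,"wx": 0,"wy": 0,"wz": -0.26},{"tx": 0.12,"ty": -0.05,"tz": 0.95,"wx": 0,"wy": 0,"wz": -0.26},{"tx": 0.12,"ty": -0.05,"tz": 0.95,"wx": 0,"wy": 0,"wz": -0.26},{"tx": 0.12,"ty": -0.05,"tz": 0.95,"wx": 0,"wy": 0,"wz": -0.26},{"tx": 0.12,"ty": -0.05,"tz": 0.95,"wx": 0,"wy": 0,"wz": -0.27},{"tx": 0.12,"ty": -0.05,"tz": 0.3,"wx": 0,"wy": 0,"wz": 0}]' --gripper 0.4

```text
t: 1.33
ee_pos: [0.5233, 0.0568, 0.0854]
orientation: [-1.994, -2.421, 0.009]
ft_force: [-0.3, -0.3, 0.1]
grip_width: 0.4
grip_force: 0.0
```

Run:
```python
from h import *
grab('wrist','pics/wrist3.png')
p,r=cur(); print(p,r.as_rotvec(),arm.state()['grip_width'])
k=W(0,.007,.046); rows(p,r,[(k,down(TH))])
print(proj('pics/wrist3.png',W(0,.007,.0595)))
```

```text
[0.523  0.0577 0.0859] [-1.9953 -2.4199  0.0085] 0.3990447202892354
t [0.06 0.29 1.33] w [-0.07 -0.01 -0.02]
(np.float64(331.65226244203944), np.float64(250.73378642499313))
```

View pics/wrist3.png

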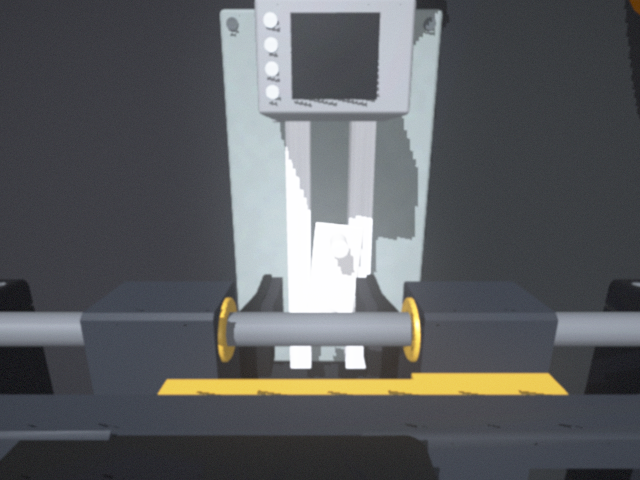

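The wrist view shows the knob top at about (340,243) between the finger lines, with the cover turned a few degrees clockwise. The neighbour's front top edge is at row 110 and the plate's far edge at row 10.

Run:
```python
from h import *
f='pics/wrist3.png'
def S(u,v,z):
    q=plane(f,u,v,z); c,s=np.cos(TH),np.sin(TH); d=q[:2]-O; return np.round(1000*np.array([c*d[0]+s*d[1],-s*d[0]+c*d[1]]),1)
for n,a in dict(knob=(340,243,.0595),plateTL=(220,11,.012),plateTR=(441,10,.012),nbL=(260,112,.101),nbR=(410,110,.101),nbTL=(258,0,.101),railL=(285,120,.034),railR=(376,120,.034),railLb=(290,250,.034),railRb=(371,220,.034),covTL=(316,223,.0375)).items(): print(n,S(*a))
```

```text
knob [ 5.4 12.2]
plateTL [-74.3 159.5]
plateTR [ 72.6 159.4]
nbL [-36.2  89.6]
nbR [35.7 90.4]
nbTL [-34.9 136.8]
railL [-30.7  89.2]
railR [29.2 89.1]
railLb [-29.4  -0.4]
railRb [28.4 21.9]
covTL [-10.5  20.5]
```

Request:
arm_command --series '[{"tx": 0.1,"ty": 0.45,"tz": 0,"wx": -0.07,"wy": 0,"wz": 0},{"tx": 0,"ty": 0,"tz": 0.7,"wx": 0,"wy": 0,"wz": 0},{"tx": 0,"ty": 0,"tz": 0.65,"wx": 0,"wy": 0,"wz": 0},{"tx": 0,"ty": 0,"tz": 0,"wx": 0,"wy": 0,"wz": 0.8}]'

```text
t: 1.72
ee_pos: [0.5381, 0.0626, 0.0478]
orientation: [2.097, 2.336, 0.005]
ft_force: [-0.2, 0.4, -0.1]
grip_width: 0.398
grip_force: 0.0
```

Run:
```python
from h import *
p,r=cur(); s=arm.state(); print(p,s['ft_force'],s['grip_width'])
a=.087;L=.062
rows(p,r,[(W(L*np.sin(a),-.055+L*np.cos(a),.046),down(TH-a)),(W(L*np.sin(a+.1),-.055+L*np.cos(a+.1),.046),down(TH-a-.1))])
```

```text
[0.5381 0.0626 0.0478] [-0.2312  0.3959 -0.1397] 0.3984811606683204
t [-0.01 -0.06  0.06] w [ 0.03 -0.    0.01]
t [-0.01  0.21  0.  ] w [0.   0.   0.95]
```

Request:
arm_command --series '[{"tx": 0,"ty": 0,"tz": 0,"wx": 0,"wy": 0,"wz": 0},{"tx": -0.01,"ty": 0.21,"tz": 0,"wx": 0,"wy": 0,"wz": 0.95},{"tx": -0.01,"ty": 0.21,"tz": 0,"wx": 0,"wy": 0,"wz": 0.95},{"tx": -0.01,"ty": 0.21,"tz": 0,"wx": 0,"wy": 0,"wz": 0.95},{"tx": -0.01,"ty": 0.21,"tz": 0,"wx": 0,"wy": 0,"wz": 0.95},{"tx": -0.01,"ty": 0.21,"tz": 0,"wx": 0,"wy": 0,"wz": 0.95},{"tx": -0.01,"ty": 0.21,"tz": 0,"wx": 0,"wy": 0,"wz": 0.95}]' --gripper 0.2 --squeeze 5

```text
t: 2.3
ee_pos: [0.5775, 0.0562, 0.0521]
orientation: [2.693, 1.612, 0.014]
ft_force: [-0.0, 0.3, -0.1]
grip_width: 0.201
grip_force: 0.0
```

```bash
cat > arc.py <<'E'
from h import *
p,r=cur(); s=arm.state(); print(p,s['ft_force'],s['grip_width'],s['t'])
y=r.as_matrix()[:,1]; a=TH-np.arctan2(y[1],y[0]);L=.062; print('ang',a)
rows(p,r,[(W(L*np.sin(a),-.055+L*np.cos(a),.046),down(TH-a))])
E
python3 arc.py
```

```text
[0.5775 0.0562 0.0521] [-0.0142  0.3095 -0.0942] 0.20059435381594673 2.3
ang 0.6859640994270297
t [-0.12 -0.14  0.2 ] w [ 0.07 -0.06  0.  ]
```

Request:
arm_command --series '[{"tx": -0.12,"ty": 0.1,"tz": 0.22,"wx": 0.07,"wy": -0.06,"wz": 0.5},{"tx": -0.02,"ty": 0.21,"tz": 0.03,"wx": 0,"wy": 0,"wz": 0.95},{"tx": -0.02,"ty": 0.21,"tz": 0.03,"wx": 0,"wy": 0,"wz": 0.95},{"tx": -0.02,"ty": 0.21,"tz": 0.03,"wx": 0,"wy": 0,"wz": 0.95},{"tx": -0.02,"ty": 0.21,"tz": 0.03,"wx": 0,"wy": 0,"wz": 0.95},{"tx": -0.02,"ty": 0.21,"tz": 0.03,"wx": 0,"wy": 0,"wz": 0.95}]'

```text
t: 2.8
ee_pos: [0.5995, 0.0282, 0.0409]
orientation: [3.032, 0.821, 0.0]
ft_force: [0.1, 0.3, -0.7]
grip_width: 0.201
grip_force: 0.0
```

```bash
python3 arc.py
```

```text
[0.5995 0.0282 0.0409] [ 0.0827  0.2776 -0.6818] 0.2007501875363172 2.8
ang 1.2356668731205236
t [-0.03 -0.15 -0.17] w [ 0.  0. -0.]
```

Request:
arm_command --series '[{"tx": -0.03,"ty": 0.2,"tz": -0.12,"wx": 0,"wy": 0,"wz": 0.95},{"tx": -0.02,"ty": 0.21,"tz": 0,"wx": 0,"wy": 0,"wz": 0.95},{"tx": -0.02,"ty": 0.21,"tz": 0,"wx": 0,"wy": 0,"wz": 0.95},{"tx": -0.02,"ty": 0.21,"tz": 0,"wx": 0,"wy": 0,"wz": 0.95},{"tx": -0.02,"ty": 0.15,"tz": 0,"wx": 0,"wy": 0,"wz": 0.6},{"tx": 0,"ty": 0,"tz": 0,"wx": 0,"wy": 0,"wz": 0}]'

```text
t: 3.3
ee_pos: [0.6059, -0.0016, 0.0444]
orientation: [3.139, 0.107, -0.0]
ft_force: [0.1, -0.9, -0.0]
grip_width: 0.199
grip_force: 0.0
```

```bash
python3 arc.py
```

```text
[ 0.6059 -0.0016  0.0444] [ 0.0939 -0.8559 -0.0359] 0.19933236777281008 3.3
ang 1.6962367629504504
t [-0.02 -0.21 -0.05] w [ 0.01  0.   -0.  ]
```

Request:
arm_command --series '[{"tx": -0.02,"ty": 0.1,"tz": 0,"wx": 0,"wy": 0,"wz": 0.3},{"tx": 0,"ty": 0.08,"tz": 0,"wx": 0,"wy": 0,"wz": 0.2},{"tx": 0,"ty": 0,"tz": 0,"wx": 0,"wy": 0,"wz": 0}]'

```text
t: 3.55
ee_pos: [0.6047, -0.0061, 0.0432]
orientation: [3.141, 0.029, -0.003]
ft_force: [0.7, -0.5, -0.7]
grip_width: 0.197
grip_force: 0.0
```

```bash
python3 arc.py; python3 -c "
from h import *
grab('side','pics/side1.png')"
python3 - <<'E'
from h import *
a=cv2.imread('pics/side1.png')[220:400,240:420]; cv2.imwrite('pics/c3.png',cv2.resize(a,None,fx=3.2,fy=3.2,interpolation=2))
E
```

```text
[ 0.6047 -0.0061  0.0432] [ 0.7441 -0.4751 -0.6938] 0.19736084036296775 3.55
ang 1.7462723609074178
t [ 0.01 -0.25 -0.09] w [ 0.    0.02 -0.  ]
```

View pics/c3.png

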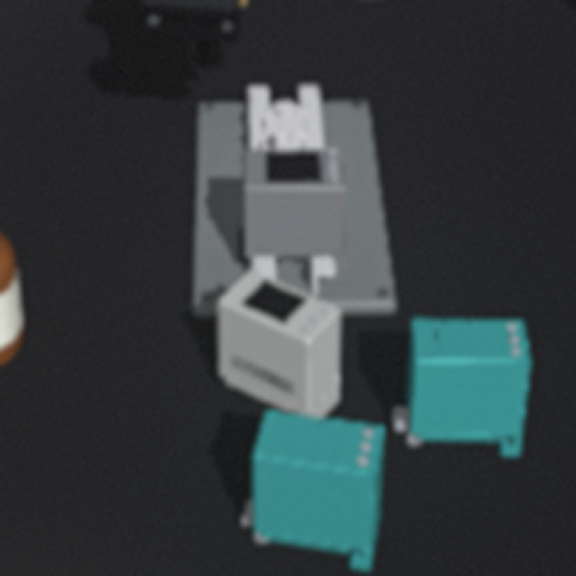

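The side crop shows the gripper at the top left (200,20) and the cover apparently still on the rail at (285,120). That doesn't fit the reported TCP, so I'll check the projection and take a new picture.

Run:
```python
from h import *
grab('scene','pics/scene2.png'); grab('side','pics/side2.png'); grab('wrist','pics/wrist4.png')
p,r=cur(); print(p,arm.state()['qpos'],arm.state()['t'])
for f in ['side2','scene2','wrist4']: print(f,proj(f'pics/{f}.png',p),proj(f'pics/{f}.png',W(.061,-.066,.0595)),proj(f'pics/{f}.png',W(0,.007,.0595)))
i=[cv2.imread(f'pics/{f}2.png') for f in ('side','scene')]
a=cv2.resize(i[0][160:330,250:400],(400,453)); b=cv2.resize(i[1][140:310,250:400],(400,453))
cv2.imwrite('pics/c4.png',np.hstack([a,b]))
w=cv2.imread('pics/wrist4.png'); d=cv2.absdiff(cv2.imread('pics/side1.png'),cv2.imread('pics/side0.png')); print(d.mean())
```

```text
[ 0.6045 -0.0054  0.0428] [-0.2081  0.4041  0.1755  1.6856 -0.0785  1.061  -1.5587] 3.75
side2 (np.float64(306.8884703502416), np.float64(249.06748619344944)) (np.float64(306.1415502949411), np.float64(245.26105864278486)) (np.float64(329.64562477176844), np.float64(260.357651204878))
scene2 (np.float64(336.8265514322828), np.float64(263.23824692025204)) (np.float64(339.2471903662172), np.float64(256.4678113692758)) (np.float64(334.0555900900772), np.float64(229.76431374427642))
wrist4 (np.float64(318.23313306963917), np.float64(269.1915054755202)) (np.float64(305.7929980036145), np.float64(279.01186563866105)) (np.float64(203.79659757958484), np.float64(393.30066036682535))
7.022919921875
```

View pics/c4.png

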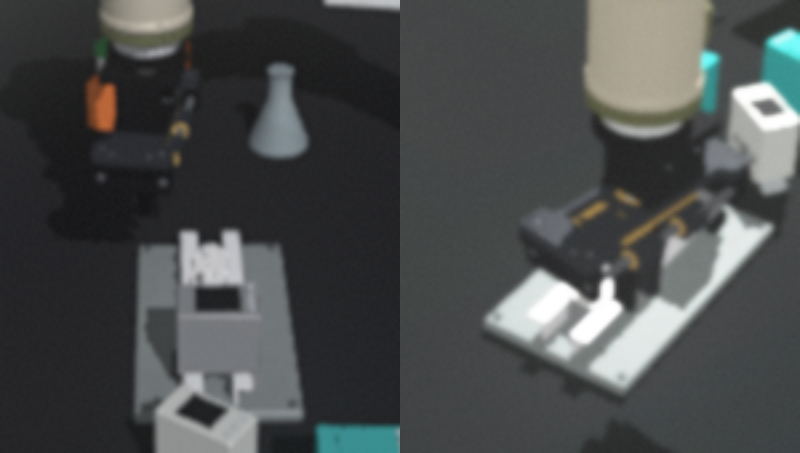

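The scene half shows the gripper over the station, with something white at about (605,285) by the fingers. In the side half the fingers are too dark to judge. My picture allowance is used up, so I'll measure the cover's angle numerically by sampling image brightness along its possible directions.

```bash
cat > cov.py <<'E'
from h import *
import sys
for f in sys.argv[1:]:
    g=cv2.cvtColor(cv2.imread(f),cv2.COLOR_BGR2GRAY); print(f)
    for a in np.arange(0,2,.25):
        v=[]
        for L in (.03,.04,.05,.068):
            u=proj(f,W(L*np.sin(a),-.055+L*np.cos(a),.0375)); u=np.round(u).astype(int)
            v.append(int(g[u[1],u[0]]) if 0<=u[0]<640 and 0<=u[1]<480 else -1)
        print(a,v)
E
python3 cov.py pics/side0.png pics/side2.png pics/scene2.png pics/wrist4.png
```

```text
pics/side0.png
0.0 [197, 198, 193, 33]
0.25 [197, 182, 130, 78]
0.5 [195, 186, 193, 108]
0.75 [180, 189, 73, 118]
1.0 [193, 82, 117, 115]
1.25 [164, 82, 114, 115]
1.5 [164, 107, 114, 108]
1.75 [163, 109, 93, 75]
pics/side2.png
0.0 [196, 197, 193, 33]
0.25 [195, 181, 128, 78]
0.5 [194, 185, 191, 108]
0.75 [180, 189, 74, 118]
1.0 [193, 82, 116, 114]
1.25 [164, 79, 114, 114]
1.5 [163, 105, 113, 110]
1.75 [161, 109, 93, 73]
pics/scene2.png
0.0 [175, 93, 87, 117]
0.25 [202, 54, 52, 60]
0.5 [65, 47, 49, 52]
0.75 [48, 49, 62, 93]
1.0 [51, 57, 111, 145]
1.25 [133, 51, 130, 232]
1.5 [254, 115, 162, 231]
1.75 [255, 129, 148, 231]
pics/wrist4.png
0.0 [93, 89, 85, 78]
0.25 [195, 86, 83, 81]
0.5 [177, 91, 86, 85]
0.75 [141, 91, 91, 88]
1.0 [142, 177, 94, 96]
1.25 [136, 85, 243, 252]
1.5 [136, 94, 91, 251]
1.75 [137, 184, 251, 251]
```

Run:
```python
from h import *
a,b=[cv2.cvtColor(cv2.imread(f'pics/{n}.png'),cv2.COLOR_BGR2GRAY).astype(int) for n in('side0','side2')]
p,r=cur(); f='pics/side2.png'
print('tcp,body',proj(f,p),proj(f,p+[0,0,.07]), 'start tcp',proj(f,[.625,0,.185]),proj(f,[.625,0,.255]))
d=abs(a-b)>15
for v in range(190,262,4): 
    u=np.where(d[v,270:370])[0]; print(v,len(u),(u.min()+270,u.max()+270) if len(u) else '')
print('knob/pin',[proj(f,W(*q)) for q in [(.005,.007,.0595),(0,-.055,.042),(0,.087,.101),(.061,-.066,.0595)]])
print('b block\n',b[236:262:2,296:344:3])
print('a block\n',a[236:262:2,296:344:3])
```

```text
tcp,body (np.float64(306.8884703502416), np.float64(249.06748619344944)) (np.float64(306.4092442559257), np.float64(227.07285005093723)) start tcp (np.float64(297.6485963791056), np.float64(203.37637233870583)) (np.float64(296.85353222818094), np.float64(178.56602437871163))
190 37 (np.int64(283), np.int64(321))
194 34 (np.int64(283), np.int64(319))
198 32 (np.int64(283), np.int64(322))
202 25 (np.int64(284), np.int64(312))
206 28 (np.int64(286), np.int64(320))
210 13 (np.int64(298), np.int64(320))
214 9 (np.int64(286), np.int64(295))
218 19 (np.int64(285), np.int64(317))
222 2 (np.int64(315), np.int64(316))
226 5 (np.int64(286), np.int64(307))
230 0 
234 6 (np.int64(282), np.int64(305))
238 4 (np.int64(285), np.int64(305))
242 0 
246 1 (np.int64(290), np.int64(290))
250 0 
254 0 
258 0 
knob/pin [(np.float64(327.706014254087), np.float64(260.38400369969884)), (np.float64(328.78500345535593), np.float64(252.60193242174694)), (np.float64(330.9578678327732), np.float64(265.178529356225)), (np.float64(306.1415502949411), np.float64(245.26105864278486))]
b block
 [[ 28  27  20  23  28  3
[... 1028 characters left out ...]
  41  40  38  39  41  39  38]
 [ 39  38  38  37  41  38  37  38  40  38  40  40  41  39  39  38]
 [ 39  39  38  40  38  38  38  39  38  38  37  41  37  39  39  39]
 [ 38  38  39  38  39  39  39  69 103  81  37  39  52 115 106  39]
 [ 38  38  39  38  37  40  37 111 188 155  34  37  65 188 176  40]
 [ 36  40  38  39  38  40  36 102 193 166  50  74  61 192 189  47]
 [ 39  37  67  71  93  93  93 107 194 175 147 176 134 188 195  99]
 [ 38  38  84  99 115 114 111 114 195 188 173 199 191 196 194 121]
 [ 36  36  91 113 114 113 102 113 195 197 184 199 195 195 195 126]
 [ 37  35  94 115 114 114 108 113 194 185 196 197 197 189 196 130]
 [ 39  38  96 115 116 115 115 103 196 188 197 197 197 188 196 134]]
```

Request:
arm_command --series '[{"tx": 0,"ty": 0,"tz": -0.9,"wx": 0,"wy": 0,"wz": 0},{"tx": 0,"ty": 0,"tz": -0.95,"wx": 0,"wy": 0,"wz": 0},{"tx": -0.8,"ty": -0.2,"tz": -0.95,"wx": 0,"wy": 0,"wz": 0},{"tx": -0.8,"ty": -0.2,"tz": -0.95,"wx": 0,"wy": 0,"wz": 0},{"tx": -0.8,"ty": -0.2,"tz": -0.9,"wx": 0,"wy": 0,"wz": 0},{"tx": -0.8,"ty": -0.2,"tz": -0.5,"wx": 0,"wy": 0,"wz": 0},{"tx": -0.8,"ty": -0.2,"tz": 0,"wx": 0,"wy": 0,"wz": 0},{"tx": 0,"ty": 0,"tz": 0,"wx": 0,"wy": 0,"wz": 0}]'

```text
t: 4.42
ee_pos: [0.4819, 0.0235, 0.1991]
orientation: [-3.141, -0.034, 0.001]
ft_force: [1.2, -0.9, 0.3]
grip_width: 0.203
grip_force: 0.0
```

```bash
python3 - <<'E'
from h import *
for n in ('wrist','side','scene'): grab(n,f'pics/{n}5.png')
p,r=cur(); print(p,r.as_rotvec())
E
python3 cov.py pics/wrist5.png pics/side5.png pics/scene5.png
python3 - <<'E'
from h import *
# rectified top-down map of station at z=.0375, 5 mm cells
for f in ('pics/wrist5.png','pics/scene5.png','pics/wrist2.png'):
    g=cv2.cvtColor(cv2.imread(f),cv2.COLOR_BGR2GRAY); print(f,'cols x -30..80, rows y 30..-80')
    for y in range(30,-85,-6):
        o=[]
        for x in range(-36,84,6):
            u=np.round(proj(f,W(x/1000,y/1000,.0375))).astype(int)
            o.append('%3d'%g[u[1],u[0]] if 0<=u[0]<640 and 0<=u[1]<480 else ' --')
        print('%4d'%y,' '.join(o))
E
```

```text
[0.4845 0.022  0.1976] [ 3.1411  0.0305 -0.0026]
pics/wrist5.png
0.0 [255, 255, 255, 255]
0.25 [255, 237, 237, 255]
0.5 [255, 254, 255, 165]
0.75 [255, 255, 177, 235]
1.0 [255, 177, 237, 230]
1.25 [255, 237, 234, 230]
1.5 [188, 236, 230, 212]
1.75 [206, 235, 232, 225]
pics/side5.png
0.0 [196, 197, 193, 34]
0.25 [197, 181, 128, 77]
0.5 [193, 185, 192, 107]
0.75 [178, 188, 73, 117]
1.0 [193, 82, 116, 113]
1.25 [164, 81, 113, 113]
1.5 [163, 107, 114, 109]
1.75 [162, 109, 91, 74]
pics/scene5.png
0.0 [255, 255, 255, 236]
0.25 [255, 254, 225, 255]
0.5 [255, 255, 255, 255]
0.75 [255, 255, 247, 138]
1.0 [255, 247, 138, 159]
1.25 [255, 161, 144, 237]
1.5 [255, 141, 174, 235]
1.75 [255, 141, 158, 236]
pics/wrist5.png cols x -30..80, rows y 30..-80
  30 240 255 255 255 177 168 169 171 171 233 233 171 158 156 149 150 147 230  81  85
  24 241 255 255 255 179 171 170 170 197 255 253 162 160 157 154 149 150 229  88  89
  18 241 255 255 255 220 255 255 255 255 255 255 172 162 158 156 154 157 230  89  89
  12 240 255 255 255 251 255 255 255 255 255 255 184 162 160 156 151 151 228  89  87
   6 242 255
[... 4141 characters left out ...]
 234 229 229 109 109
 -42 238 255 255 255 255 255 255 255 255 255 255 226 226 233 233 233 228 227 106 102
 -48 235 255 255 255 255 255 255 255 255 255 255 205 227 233 232 230 230 230  99 104
 -54 233 255 255 255 255 255 255 255 255 255 255 202 229 233 232 232 230 230 107 105
 -60 235 255 255 255 255 255 255 254 255 255 255 183 230 232 230 229 229 228 106 102
 -66 234 255 255 255 174 180 167 164 229 255 255 223 230 229 230 228 227 229 101 104
 -72 233 255 255 255 172 164 165 162 247 255 255 210 221 230 229 228 229 229 104 102
 -78 231 255 255 255 167 177 163 160 254 255 255 195 206 228 227 227 226 225  95 102
 -84 229 255 255 255 159 214 231 218 254 255 255 178 225 227 227 227 225 224  95 100
```

Run:
```python
from h import *
f='pics/wrist3.png'
p=np.array([.523,.0577,.0859]); r=R.from_rotvec([-1.9953,-2.4199,.0085])
for x in (.0095,0):
  for h in (0,.01,.02,.03,.04): print(x,h,[np.round(proj(f,p+r.apply([x,y,-h]))) .tolist() for y in (-.0325,-.0175,.0175)])
g=cv2.cvtColor(cv2.imread(f),cv2.COLOR_BGR2GRAY)
print(g[246:306:3,240:316:4])
```

```text
0.0095 0 [[262.0, 252.0], [288.0, 252.0], [349.0, 252.0]]
0.0095 0.01 [[259.0, 257.0], [286.0, 257.0], [350.0, 257.0]]
0.0095 0.02 [[256.0, 263.0], [285.0, 263.0], [352.0, 263.0]]
0.0095 0.03 [[253.0, 270.0], [283.0, 270.0], [354.0, 270.0]]
0.0095 0.04 [[249.0, 277.0], [281.0, 277.0], [355.0, 277.0]]
0 0 [[262.0, 267.0], [288.0, 267.0], [348.0, 267.0]]
0 0.01 [[260.0, 273.0], [287.0, 273.0], [350.0, 273.0]]
0 0.02 [[257.0, 280.0], [285.0, 280.0], [351.0, 280.0]]
0 0.03 [[254.0, 288.0], [283.0, 288.0], [353.0, 288.0]]
0 0.04 [[250.0, 296.0], [281.0, 296.0], [355.0, 296.0]]
[[200 200 200 203 208 205 212 209 207 207 209 210 254 254 254 254 254 255
  177]
 [199 199 200 201 206 204 210 210 210 210 211 213 254 254 254 254 254 255
  199]
 [198 201 201 201 203 207 207 208 208 211 211 213 254 254 254 254 254 255
  220]
 [201 202 202 203 208 203 204 205 205 205 212 212 252 254 254 254 254 255
  227]
 [201 202 203 203 204 205 206 208 208 209 211 215 251 254 254 254 254 255
  243]
 [199 200 201 203 203 202 205 205 208 211 211 212 251 254 254 254 254 255
  252]
 [200 199 203 202 205 205 204 206 2
[... 399 characters left out ...]
  84  95 102 100 211 242 254 254 254 254 255
  254]
 [201 203 201 200 200 146  83  87  94 101 100 206 241 254 254 254 254 255
  254]
 [202 203 199 201 202 101  82  84  93 100  91 206 241 254 254 254 254 254
  254]
 [200 202 201 199 193  77  77  83  94  97  94 203 236 254 254 254 254 254
  254]
 [200 199 200 203 167  78  81  89  93  98  87 206 236 254 254 254 254 254
  254]
 [200 201 196 197  91  77  78  90  94  96  86 205 234 254 254 254 254 254
  254]
 [196 196 198 139  72  74  74  89  93  94  82 202 234 254 254 254 254 254
  254]
 [197 196 179  69  71  73  86  89  91  84  86 194 230 254 254 254 254 254
  254]
 [193 193  84  67  70  72  86  87  89  83  85 192 228 254 254 254 254 254
  254]]
```

Request:
arm_command --series '[{"tx": -0.95,"ty": 0,"tz": 0.5,"wx": 0,"wy": 0,"wz": 0},{"tx": -0.95,"ty": 0,"tz": 0.9,"wx": 0,"wy": 0,"wz": 0},{"tx": 0,"ty": 0,"tz": 0.95,"wx": 0,"wy": 0,"wz": 0},{"tx": 0,"ty": 0,"tz": 0.95,"wx": 0,"wy": 0,"wz": 0},{"tx": 0,"ty": 0,"tz": 0.95,"wx": 0,"wy": 0,"wz": 0},{"tx": 0,"ty": 0,"tz": 0.8,"wx": 0,"wy": 0,"wz": 0},{"tx": 0,"ty": 0,"tz": 0,"wx": 0,"wy": 0,"wz": 0},{"tx": 0,"ty": 0,"tz": 0,"wx": 0,"wy": 0,"wz": 0}]' --gripper 0.4

```text
t: 5.23
ee_pos: [0.4265, 0.0205, 0.0455]
orientation: [3.14, 0.029, -0.008]
ft_force: [-0.8, -0.7, 0.6]
grip_width: 0.399
grip_force: 0.0
```

Request:
arm_command --series '[{"tx": 0,"ty": 0,"tz": 0.3,"wx": 0,"wy": 0,"wz": 0},{"tx": 0,"ty": 0,"tz": 0.2,"wx": 0,"wy": 0,"wz": 0},{"tx": 0,"ty": 0,"tz": 0,"wx": 0,"wy": 0,"wz": 0}]'

```text
t: 5.48
ee_pos: [0.427, 0.0209, 0.0309]
orientation: [3.141, 0.03, -0.004]
ft_force: [0.0, 0.6, -0.4]
grip_width: 0.4
grip_force: 0.0
```

Run:
```python
from h import *
p,r=cur(); s=arm.state(); print(p,r.as_rotvec(),s['ft_force'],s['grip_width'],s['t'])
grab('side','pics/side6.png'); f='pics/side6.png'
print(proj(f,p),proj(f,p+[0,0,.07]))
a=cv2.imread('pics/side0.png').astype(int); b=cv2.imread(f).astype(int)
u,v=map(int,proj(f,p)); m=abs(a-b).sum(2)
print(m[v-44:v+16:3,u-30:u+32:3])
print(b.sum(2)[v-44:v+16:3,u-30:u+32:3]//3)
```

```text
[0.427  0.0209 0.0309] [ 3.141   0.0297 -0.0035] [ 0.0401  0.5738 -0.3614] 0.39975784477108134 5.4833
(np.float64(370.7803826659573), np.float64(264.4972240884121)) (np.float64(372.20254046020443), np.float64(242.2041752729892))
[[ 36   4   2   1   3   1  10  55  37  24  28  32  31  34  15 231  64   2
    4   3   8]
 [ 40  36  16  12  12   4   7  14  32  37  37  34  27  30  14 153  76   4
    2  13   3]
 [ 30  38  38  35  38  41  17   2  20  15  13   3   8   5  17 115   5  10
    3   5   3]
 [ 34  40  44  37  30  26  10  28  17  23  26  23  27  24  19  23   8   2
    3   1   2]
 [ 34  39  34  40  33  14  33  32  41  19  19  19  14  17  25  23   1   4
    5   4   2]
 [ 29  37  44  30  40  12  17  32  28  27  21  19  25  48  48  32   4   7
    2   2   3]
 [ 35  35  35  44  38  31  14   3   1  12  17  17   9  20  20  23   0   1
    2   7   3]
 [ 39  32  45  38  39  43  33  41  39  38  39  34  33  32  36  35   1   1
    4   5   0]
 [ 38  34  32  41  30  41  61  26  37  35  29  33  31  41  73   2   3   9
   11   0  12]
 [ 79  34  40  32  35  35  32  31  28  33  38  32  32  36   5  25   5 
[... 1990 characters left out ...]
5  66  66  49  28  28  39  24  18  27  37  36  37  36  37  36
   36  36  35]
 [117  66  67  66  65  56  37  38  38  36  35  34  36  36  38  37  37  36
   37  38  33]
 [173  99  79  77  75  68  28  37  37  37  37  39  37  37  37  36  36  36
   34  36  33]
 [174 124 118 117 116 114  33  34  38  37  37  37  38  37  37  36  37  37
   37  36  34]
 [104 141 121 117 116 115  44  37  36  39  38  38  38  37  38  37  36  36
   37  36  36]
 [ 89 142 117 117 116 115  58  39  38  38  37  38  37  36  37  37  36  36
   36  38  35]
 [ 84 141 120 118 116 118  67  39  40  38  36  38  38  37  37  37  37  37
   36  38  36]
 [115 129 124 116 115 116  80  37  39  41  38  36  38  36  36  38  39  36
   34  36  37]]
```

The side view puts the real fingertips about 20 mm above the reported TCP. That would explain passing over the knob, so I'll confirm it by carefully touching the free bench here.

Request:
arm_command --series '[{"tx": 0,"ty": 0,"tz": 0.5,"wx": 0,"wy": 0,"wz": 0},{"tx": 0,"ty": 0,"tz": 0.3,"wx": 0,"wy": 0,"wz": 0},{"tx": 0,"ty": 0,"tz": 0,"wx": 0,"wy": 0,"wz": 0}]'

```text
t: 5.78
ee_pos: [0.4258, 0.0208, 0.006]
orientation: [3.141, 0.03, -0.007]
ft_force: [-0.3, 0.3, -1.2]
grip_width: 0.401
grip_force: 0.0
```

Request:
arm_command --series '[{"tx": 0,"ty": 0,"tz": 0.15,"wx": 0,"wy": 0,"wz": 0},{"tx": 0,"ty": 0,"tz": 0,"wx": 0,"wy": 0,"wz": 0}]'

```text
t: 5.95
ee_pos: [0.4267, 0.0209, 0.0025]
orientation: [3.141, 0.03, -0.004]
ft_force: [-0.1, 1.5, -0.6]
grip_width: 0.403
grip_force: 0.0
```

Request:
arm_command --series '[{"tx": 0,"ty": 0,"tz": 0.15,"wx": 0,"wy": 0,"wz": 0},{"tx": 0,"ty": 0,"tz": 0,"wx": 0,"wy": 0,"wz": 0}]'

```text
t: 6.12
ee_pos: [0.4267, 0.0209, -0.0021]
orientation: [3.141, 0.03, -0.004]
ft_force: [0.5, -0.5, -0.6]
grip_width: 0.401
grip_force: 0.0
```

Request:
arm_command --series '[{"tx": 0,"ty": 0,"tz": 0.15,"wx": 0,"wy": 0,"wz": 0},{"tx": 0,"ty": 0,"tz": 0,"wx": 0,"wy": 0,"wz": 0}]'

```text
t: 6.28
ee_pos: [0.4265, 0.0209, -0.0068]
orientation: [3.141, 0.03, -0.004]
ft_force: [-0.3, 0.8, -0.4]
grip_width: 0.4
grip_force: 0.0
```

Request:
arm_command --series '[{"tx": 0,"ty": 0,"tz": 0.1,"wx": 0,"wy": 0,"wz": 0},{"tx": 0,"ty": 0,"tz": 0,"wx": 0,"wy": 0,"wz": 0}]'

```text
t: 6.45
ee_pos: [0.4266, 0.0209, -0.0097]
orientation: [3.141, 0.03, -0.004]
ft_force: [-0.8, 0.5, -0.7]
grip_width: 0.401
grip_force: 0.0
```

Request:
arm_command --series '[{"tx": 0,"ty": 0,"tz": 0.1,"wx": 0,"wy": 0,"wz": 0},{"tx": 0,"ty": 0,"tz": 0,"wx": 0,"wy": 0,"wz": 0}]'

```text
t: 6.62
ee_pos: [0.4266, 0.0209, -0.0127]
orientation: [3.141, 0.03, -0.004]
ft_force: [-0.6, -0.6, -0.3]
grip_width: 0.401
grip_force: 0.0
```

Request:
arm_command --series '[{"tx": 0,"ty": 0,"tz": 0.1,"wx": 0,"wy": 0,"wz": 0},{"tx": 0,"ty": 0,"tz": 0,"wx": 0,"wy": 0,"wz": 0}]'

```text
t: 6.78
ee_pos: [0.4265, 0.0209, -0.0158]
orientation: [3.141, 0.03, -0.004]
ft_force: [-0.4, -0.2, -0.1]
grip_width: 0.4
grip_force: 0.0
```

Request:
arm_command --series '[{"tx": 0,"ty": 0,"tz": 0.1,"wx": 0,"wy": 0,"wz": 0},{"tx": 0,"ty": 0,"tz": 0,"wx": 0,"wy": 0,"wz": 0}]'

```text
t: 6.95
ee_pos: [0.4265, 0.0209, -0.0188]
orientation: [3.141, 0.03, -0.004]
ft_force: [-1.0, 0.1, 0.7]
grip_width: 0.402
grip_force: 0.0
```

Request:
arm_command --series '[{"tx": 0,"ty": 0,"tz": 0.07,"wx": 0,"wy": 0,"wz": 0},{"tx": 0,"ty": 0,"tz": 0,"wx": 0,"wy": 0,"wz": 0}]'

```text
t: 7.12
ee_pos: [0.4266, 0.0209, -0.0207]
orientation: [3.141, 0.03, -0.004]
ft_force: [-0.1, 0.6, 0.5]
grip_width: 0.399
grip_force: 0.0
```

Request:
arm_command --series '[{"tx": 0,"ty": 0,"tz": 0.07,"wx": 0,"wy": 0,"wz": 0},{"tx": 0,"ty": 0,"tz": 0,"wx": 0,"wy": 0,"wz": 0}]'

```text
t: 7.28
ee_pos: [0.4266, 0.0209, -0.0228]
orientation: [3.141, 0.03, -0.004]
ft_force: [0.0, 0.1, -0.2]
grip_width: 0.398
grip_force: 0.0
```

Request:
arm_command --series '[{"tx": 0,"ty": 0,"tz": 0.07,"wx": 0,"wy": 0,"wz": 0},{"tx": 0,"ty": 0,"tz": 0,"wx": 0,"wy": 0,"wz": 0}]'

```text
t: 7.45
ee_pos: [0.4266, 0.0209, -0.0249]
orientation: [3.141, 0.03, -0.004]
ft_force: [-0.4, -0.2, 0.3]
grip_width: 0.401
grip_force: 0.0
```

Request:
arm_command --series '[{"tx": 0,"ty": 0,"tz": 0.1,"wx": 0,"wy": 0,"wz": 0},{"tx": 0,"ty": 0,"tz": 0,"wx": 0,"wy": 0,"wz": 0}]'

```text
t: 7.62
ee_pos: [0.4265, 0.0209, -0.0281]
orientation: [3.141, 0.03, -0.004]
ft_force: [0.1, 0.2, -0.3]
grip_width: 0.398
grip_force: 0.0
```

Request:
arm_command --series '[{"tx": 0,"ty": 0,"tz": 0.07,"wx": 0,"wy": 0,"wz": 0},{"tx": 0,"ty": 0,"tz": 0,"wx": 0,"wy": 0,"wz": 0}]'

```text
t: 7.78
ee_pos: [0.4266, 0.0209, -0.03]
orientation: [3.141, 0.03, -0.004]
ft_force: [-0.8, -0.3, -0.5]
grip_width: 0.398
grip_force: 0.0
```

Request:
arm_command --series '[{"tx": 0,"ty": 0,"tz": 0.07,"wx": 0,"wy": 0,"wz": 0},{"tx": 0,"ty": 0,"tz": 0,"wx": 0,"wy": 0,"wz": 0}]'

```text
t: 7.95
ee_pos: [0.4266, 0.0209, -0.0321]
orientation: [3.141, 0.03, -0.004]
ft_force: [0.7, -0.5, -0.9]
grip_width: 0.396
grip_force: 0.0
```

Run:
```python
from h import *
p,r=cur(); s=arm.state(); print(p,s['ft_force'],s['t'],s['tau'])
grab('side','pics/side7.png'); f='pics/side7.png'
a=cv2.imread('pics/side0.png').astype(int); b=cv2.imread(f).astype(int)
u,v=map(int,proj(f,p)); print(u,v,[proj(f,[p[0],p[1],z]) for z in (0,.03)])
print(b.sum(2)[v-34:v+4:2,u-20:u+20:2]//3)
```

```text
[ 0.4266  0.0209 -0.0321] [ 0.6501 -0.4613 -0.8609] 7.95 [  0.0094 -39.7508   1.1964 -28.7967  -0.0176  -0.18     0.0112]
369 283 [(np.float64(370.33876200625855), np.float64(273.9238920544621)), (np.float64(370.92478668869387), np.float64(264.7689223884517))]
[[ 27  28  29  31  34  36  45  45  46  46  46  45  47  46  43  43  47  60
   45  38]
 [ 43  36  41  40  44  45  46  45  45  45  46  45  45  45  47  46  45  46
   44  40]
 [ 64  54  58  49  51  54  46  46  47  45  44  46  45  44  45  44  46  44
   42  37]
 [ 66  64  61  50  55  59  53  54  47  47  46  46  47  45  46  47  54  48
   44  36]
 [ 67  64  62  46  49  49  53  58  45  48  48  46  44  49  55  47  55  50
   43  38]
 [ 66  66  60  40  45  46  45  45  46  46  47  47  47  49  50  49  48  49
   42  35]
 [ 67  67  59  30  28  31  33  33  34  36  36  38  38  39  41  43  41  43
   38  37]
 [ 66  67  60  37  47  33  25  24  26  27  26  26  27  25  27  28  26  28
   36  37]
 [ 67  67  60  47  67  44  28  30  27  28  25  25  27  26  22  36  52  34
   33  36]
 [ 66  66  60  32  37  30  27  29  28  30  28  28  27  27  27  45  71  41
   35  36]
 [ 67  66  64  56  40  29  26  29  29  27  27  27  29  26  29  27  44  28
   35  37]
 [ 66  67  66  66  50  24  28  29  26  25  24  23  27  33  33  35  34  33
   35  37]
 [ 68  67  64  66  56  28  27  25  26  22  22  22  30  37  38  37  38  37
   37  37]
 [ 99 100  94  78  68  33  28  29  24  24  22  25  28  36  39  38  38  36
   38  37]
 [118 117 115 114 103  50  32  29  29  25  27  28  30  39  36  37  38  35
   36  37]
 [117 116 117 117 113  61  36  37  36  36  36  33  36  37  36  38  38  38
   37  38]
 [116 117 117 115 115  65  37  40  40  38  38  40  38  40  39  39  37  37
   36  38]
 [117 118 115 115 115  73  37  39  38  38  38  38  38  38  38  36  36  38
   38  37]
 [116 115 114 116 115  87  39  40  40  39  38  37  37  39  37  37  39  38
   37  38]]
```

Request:
arm_command --series '[{"tx": 0,"ty": 0,"tz": 0.07,"wx": 0,"wy": 0,"wz": 0},{"tx": 0,"ty": 0,"tz": 0,"wx": 0,"wy": 0,"wz": 0}]'

```text
t: 8.17
ee_pos: [0.4266, 0.0209, -0.0342]
orientation: [3.141, 0.03, -0.004]
ft_force: [-0.3, -1.3, 0.4]
grip_width: 0.403
grip_force: 0.0
```

Request:
arm_command --series '[{"tx": 0,"ty": 0,"tz": 0.05,"wx": 0,"wy": 0,"wz": 0},{"tx": 0,"ty": 0,"tz": 0,"wx": 0,"wy": 0,"wz": 0}]'

```text
t: 8.33
ee_pos: [0.4266, 0.0209, -0.0356]
orientation: [3.141, 0.03, -0.004]
ft_force: [-0.2, 0.5, 0.2]
grip_width: 0.404
grip_force: 0.0
```

Request:
arm_command --series '[{"tx": 0,"ty": 0,"tz": 0.05,"wx": 0,"wy": 0,"wz": 0},{"tx": 0,"ty": 0,"tz": 0,"wx": 0,"wy": 0,"wz": 0}]'

```text
t: 8.5
ee_pos: [0.4268, 0.0209, -0.037]
orientation: [3.141, 0.03, -0.003]
ft_force: [0.3, -0.9, -0.1]
grip_width: 0.404
grip_force: 0.0
```

Request:
arm_command --series '[{"tx": 0,"ty": 0,"tz": 0.05,"wx": 0,"wy": 0,"wz": 0},{"tx": 0,"ty": 0,"tz": 0,"wx": 0,"wy": 0,"wz": 0}]'

```text
t: 8.67
ee_pos: [0.4269, 0.0209, -0.0372]
orientation: [3.141, 0.029, -0.004]
ft_force: [-9.3, -1.2, 25.6]
grip_width: 0.401
grip_force: 12.8
```

Contact came at reported TCP z = -0.037, so the true fingertips are 37 mm behind the reported TCP. I'll include that offset from here on.

Request:
arm_command --series '[{"tx": 0,"ty": 0,"tz": -0.5,"wx": 0,"wy": 0,"wz": 0},{"tx": 0,"ty": 0,"tz": -0.9,"wx": 0,"wy": 0,"wz": 0},{"tx": 0,"ty": 0,"tz": -0.9,"wx": 0,"wy": 0,"wz": 0},{"tx": 0,"ty": 0,"tz": -0.6,"wx": 0,"wy": 0,"wz": 0},{"tx": 0,"ty": 0,"tz": 0,"wx": 0,"wy": 0,"wz": 0}]'

```text
t: 9.08
ee_pos: [0.4294, 0.0213, 0.0521]
orientation: [-3.141, -0.029, -0.006]
ft_force: [1.7, 0.5, 0.1]
grip_width: 0.397
grip_force: 0.0
```

```bash
cat >> h.py <<'E'
D=.037
def tip():
    p,r=cur(); return p-r.apply([0,0,D]),r
def trows(p,r,wps,off=D):
    """rows for tip poses (shift in the axes before the turn)"""
    p=p+r.apply([0,0,off])
    rows(p,r,[(P+Q.apply([0,0,off]),Q) for P,Q in wps])
E
python3 - <<'E'
from h import *
p,r=tip(); print(p,r.as_rotvec(),arm.state()['ft_force'],arm.state()['t'])
k=W(.005,.007,.046)
trows(p,r,[(np.append(k[:2],.075),down(TH-.087)),(k,down(TH-.087))])
trows(p,r,[(np.append(k[:2],.075),down(TH-.087+np.pi)),(k,down(TH-.087))])
E
```

```text
[0.4293 0.0213 0.0891] [-3.1407 -0.0293 -0.0056] [1.6632 0.5229 0.1156] 9.0833
t [ 3.57 -1.29  0.48] w [  0.02  -0.03 -15.84]
t [0.   0.   0.97] w [0. 0. 0.]
t [ 3.57 -1.29  0.48] w [-0.03 -0.02 14.16]
t [0.   0.   0.97] w [-0. -0. 30.]
```

Request:
arm_command --series '[{"tx": 0,"ty": 0,"tz": 0,"wx": 0,"wy": 0,"wz": -1},{"tx": 0,"ty": 0,"tz": 0,"wx": 0,"wy": 0,"wz": -1},{"tx": 0,"ty": 0,"tz": 0,"wx": 0,"wy": 0,"wz": -1},{"tx": 0,"ty": 0,"tz": 0,"wx": 0,"wy": 0,"wz": -1},{"tx": 0,"ty": 0,"tz": 0,"wx": 0,"wy": 0,"wz": -1},{"tx": 0,"ty": 0,"tz": 0,"wx": 0,"wy": 0,"wz": -1},{"tx": 0,"ty": 0,"tz": 0,"wx": 0,"wy": 0,"wz": -1},{"tx": 0,"ty": 0,"tz": 0,"wx": 0,"wy": 0,"wz": -1}]'

```text
t: 9.75
ee_pos: [0.4265, 0.0209, 0.0479]
orientation: [-2.854, -1.312, 0.005]
ft_force: [0.1, 0.5, 0.3]
grip_width: 0.4
grip_force: 0.0
```

Request:
arm_command --series '[{"tx": 0,"ty": 0,"tz": 0,"wx": 0,"wy": 0,"wz": -1},{"tx": 0,"ty": 0,"tz": 0,"wx": 0,"wy": 0,"wz": -1},{"tx": 0,"ty": 0,"tz": 0,"wx": 0,"wy": 0,"wz": -1},{"tx": 0,"ty": 0,"tz": 0,"wx": 0,"wy": 0,"wz": -1},{"tx": 0,"ty": 0,"tz": 0,"wx": 0,"wy": 0,"wz": -1},{"tx": 0,"ty": 0,"tz": 0,"wx": 0,"wy": 0,"wz": -1},{"tx": 0,"ty": 0,"tz": 0,"wx": 0,"wy": 0,"wz": -1},{"tx": 0,"ty": 0,"tz": 0,"wx": 0,"wy": 0,"wz": -0.8}]'

```text
t: 10.42
ee_pos: [0.4265, 0.0209, 0.0479]
orientation: [-2.097, -2.337, 0.004]
ft_force: [-0.3, 0.1, -0.7]
grip_width: 0.397
grip_force: 0.0
```

Run:
```python
from h import *
p,r=tip(); print(p,arm.state()['t'])
k=W(.005,.007,.046)
trows(p,r,[(np.append(k[:2],.08),down(TH-.087)),(k,down(TH-.087))])
```

```text
[0.4266 0.0209 0.0849] 10.4167
t [0.97 3.77 0.15] w [-0.03  0.    0.01]
t [0.   0.   1.13] w [0. 0. 0.]
```

Request:
arm_command --series '[{"tx": 0.2,"ty": 0.8,"tz": 0,"wx": 0,"wy": 0,"wz": 0},{"tx": 0.2,"ty": 0.8,"tz": 0,"wx": 0,"wy": 0,"wz": 0},{"tx": 0.2,"ty": 0.8,"tz": 0,"wx": 0,"wy": 0,"wz": 0},{"tx": 0.2,"ty": 0.8,"tz": 0,"wx": 0,"wy": 0,"wz": 0},{"tx": 0.17,"ty": 0.57,"tz": 0,"wx": 0,"wy": 0,"wz": 0},{"tx": 0,"ty": 0,"tz": 0,"wx": 0,"wy": 0,"wz": 0},{"tx": 0,"ty": 0,"tz": 0,"wx": 0,"wy": 0,"wz": 0}]'

```text
t: 11.0
ee_pos: [0.5361, 0.0616, 0.0472]
orientation: [-2.103, -2.331, 0.005]
ft_force: [0.2, 0.6, -1.1]
grip_width: 0.401
grip_force: 0.0
```

Run:
```python
from h import *
p,r=tip(); print(p,arm.state()['t'])
k=W(.005,.007,.046)
trows(p,r,[(k,down(TH-.087))])
```

```text
[0.5363 0.0616 0.0842] 11.0
t [ 0.02 -0.    1.27] w [-0.04  0.   -0.03]
```

Straddling the knob: go down, then close to 0.2.

Request:
arm_command --series '[{"tx": 0.02,"ty": 0,"tz": 0.5,"wx": -0.04,"wy": 0,"wz": 0},{"tx": 0,"ty": 0,"tz": 0.5,"wx": 0,"wy": 0,"wz": 0},{"tx": 0,"ty": 0,"tz": 0.27,"wx": 0,"wy": 0,"wz": 0},{"tx": 0,"ty": 0,"tz": 0,"wx": 0,"wy": 0,"wz": 0}]'

```text
t: 11.33
ee_pos: [0.5342, 0.0613, 0.0083]
orientation: [-2.105, -2.332, 0.003]
ft_force: [-0.1, -0.1, -0.4]
grip_width: 0.401
grip_force: 0.0
```

Request:
arm_command --series '[{"tx": 0,"ty": 0,"tz": 0,"wx": 0,"wy": 0,"wz": 0},{"tx": 0,"ty": 0,"tz": 0,"wx": 0,"wy": 0,"wz": 0},{"tx": 0,"ty": 0,"tz": 0,"wx": 0,"wy": 0,"wz": 0}]' --gripper 0.18 --squeeze 3

```text
t: 11.58
ee_pos: [0.5369, 0.0621, 0.0111]
orientation: [2.103, 2.331, 0.004]
ft_force: [0.8, 0.3, 1.3]
grip_width: 0.259
grip_force: 0.0
```

Request:
arm_command --series '[{"tx": -0.01,"ty": 0.21,"tz": 0,"wx": 0,"wy": 0,"wz": 0.95},{"tx": -0.01,"ty": 0.21,"tz": 0,"wx": 0,"wy": 0,"wz": 0.95},{"tx": -0.01,"ty": 0.21,"tz": 0,"wx": 0,"wy": 0,"wz": 0.95},{"tx": 0,"ty": 0,"tz": 0,"wx": 0,"wy": 0,"wz": 0}]'

```text
t: 11.92
ee_pos: [0.5565, 0.0611, 0.011]
orientation: [2.431, 1.986, 0.004]
ft_force: [0.3, -1.0, 0.3]
grip_width: 0.185
grip_force: 0.0
```

```bash
cat > arc.py <<'E'
from h import *
p,r=tip(); s=arm.state(); print(p,s['ft_force'],s['grip_width'],s['grip_force'],s['t'])
y=r.as_matrix()[:,1]; a=TH-np.arctan2(y[1],y[0]);L=.062; print('ang',a)
trows(p,r,[(W(L*np.sin(a),-.055+L*np.cos(a),.046),down(TH-a))])
E
python3 arc.py; python3 -c "
from h import *
grab('side','pics/side8.png')"; python3 cov.py pics/side8.png
```

```text
[0.5563 0.0611 0.048 ] [ 0.2573 -1.0388  0.3329] 0.18534365159854976 0.0 11.9167
ang 0.3945063937242749
t [-0.01 -0.04  0.07] w [ 0.03 -0.01  0.  ]
pics/side8.png
0.0 [153, 191, 143, 33]
0.25 [58, 99, 118, 69]
0.5 [21, 49, 166, 135]
0.75 [78, 159, 59, 63]
1.0 [102, 38, 32, 65]
1.25 [80, 36, 58, 66]
1.5 [79, 36, 62, 60]
1.75 [79, 31, 37, 45]
```

Request:
arm_command --series '[{"tx": -0.01,"ty": 0.2,"tz": 0.05,"wx": 0,"wy": 0,"wz": 0.95},{"tx": -0.01,"ty": 0.2,"tz": 0,"wx": 0,"wy": 0,"wz": 0.95},{"tx": -0.01,"ty": 0.2,"tz": 0,"wx": 0,"wy": 0,"wz": 0.95},{"tx": -0.01,"ty": 0.2,"tz": 0,"wx": 0,"wy": 0,"wz": 0.95},{"tx": -0.01,"ty": 0.2,"tz": 0,"wx": 0,"wy": 0,"wz": 0.95},{"tx": -0.01,"ty": 0.2,"tz": 0,"wx": 0,"wy": 0,"wz": 0.95},{"tx": 0,"ty": 0,"tz": 0,"wx": 0,"wy": 0,"wz": 0}]'

```text
t: 12.55
ee_pos: [0.5869, 0.0437, 0.0091]
orientation: [2.907, 1.188, 0.004]
ft_force: [-0.6, -1.1, -0.1]
grip_width: 0.184
grip_force: 0.0
```

```bash
python3 arc.py
```

```text
[0.5868 0.0437 0.0461] [-0.6086 -1.1476 -0.0608] 0.18398492287356527 0.0 12.55
ang 0.9884366888015037
t [0.01 0.   0.  ] w [ 0.02 -0.02  0.  ]
```

Tracking well. Continue to the stop.

Request:
arm_command --series '[{"tx": 0,"ty": 0.21,"tz": 0,"wx": 0,"wy": 0,"wz": 0.95},{"tx": 0,"ty": 0.21,"tz": 0,"wx": 0,"wy": 0,"wz": 0.95},{"tx": -0.01,"ty": 0.21,"tz": 0,"wx": 0,"wy": 0,"wz": 0.95},{"tx": -0.01,"ty": 0.21,"tz": 0,"wx": 0,"wy": 0,"wz": 0.95},{"tx": -0.01,"ty": 0.21,"tz": 0,"wx": 0,"wy": 0,"wz": 0.95},{"tx": -0.01,"ty": 0.21,"tz": 0,"wx": 0,"wy": 0,"wz": 0.95},{"tx": -0.01,"ty": 0.21,"tz": 0,"wx": 0,"wy": 0,"wz": 0.95},{"tx": 0,"ty": 0,"tz": 0,"wx": 0,"wy": 0,"wz": 0}]'

```text
t: 13.22
ee_pos: [0.6048, 0.0045, 0.009]
orientation: [3.139, 0.128, 0.003]
ft_force: [-0.8, -0.4, 0.2]
grip_width: 0.181
grip_force: 0.0
```

```bash
python3 arc.py
```

```text
[0.6048 0.0045 0.046 ] [-0.7797 -0.3838  0.2334] 0.18088394476130823 0.0 13.2167
ang 1.6831111330868382
t [-0.   -0.03 -0.  ] w [ 0.   -0.02  0.  ]
```

Request:
arm_command --series '[{"tx": 0,"ty": 0.1,"tz": 0,"wx": 0,"wy": 0,"wz": 0.3},{"tx": 0,"ty": 0,"tz": 0,"wx": 0,"wy": 0,"wz": 0}]'

```text
t: 13.38
ee_pos: [0.6051, 0.0026, 0.0089]
orientation: [-3.14, -0.084, -0.003]
ft_force: [0.2, 0.2, -0.2]
grip_width: 0.179
grip_force: 0.0
```

Request:
arm_command --series '[{"tx": 0,"ty": 0.06,"tz": 0,"wx": 0,"wy": 0,"wz": 0.2},{"tx": 0,"ty": 0,"tz": 0,"wx": 0,"wy": 0,"wz": 0}]'

```text
t: 13.55
ee_pos: [0.6053, 0.0007, 0.0089]
orientation: [-3.141, -0.047, -0.003]
ft_force: [0.1, 0.2, 0.3]
grip_width: 0.181
grip_force: 0.2
```

Request:
arm_command --series '[{"tx": 0,"ty": 0.07,"tz": 0,"wx": 0,"wy": 0,"wz": 0},{"tx": 0,"ty": 0,"tz": 0,"wx": 0,"wy": 0,"wz": 0}]'

```text
t: 13.72
ee_pos: [0.6054, -0.0001, 0.0088]
orientation: [-3.14, -0.049, -0.003]
ft_force: [-2.0, 5.8, 0.2]
grip_width: 0.187
grip_force: 2.5
```

Request:
arm_command --series '[{"tx": 0,"ty": 0.05,"tz": 0,"wx": 0,"wy": 0,"wz": 0},{"tx": 0,"ty": 0,"tz": 0,"wx": 0,"wy": 0,"wz": 0}]'

```text
t: 13.88
ee_pos: [0.6055, -0.0013, 0.0088]
orientation: [-3.139, -0.05, -0.003]
ft_force: [-1.2, 5.5, 0.1]
grip_width: 0.214
grip_force: 3.0
```

Request:
arm_command --series '[{"tx": 0,"ty": 0.05,"tz": 0,"wx": 0,"wy": 0,"wz": 0},{"tx": 0,"ty": 0,"tz": 0,"wx": 0,"wy": 0,"wz": 0}]'

```text
t: 14.05
ee_pos: [0.6055, -0.0027, 0.0088]
orientation: [-3.139, -0.05, -0.003]
ft_force: [-0.8, 5.8, 0.1]
grip_width: 0.254
grip_force: 3.0
```

Request:
arm_command --series '[{"tx": 0,"ty": -0.1,"tz": 0,"wx": 0,"wy": 0,"wz": 0},{"tx": 0,"ty": 0,"tz": 0,"wx": 0,"wy": 0,"wz": 0},{"tx": 0,"ty": 0,"tz": 0,"wx": 0,"wy": 0,"wz": 0},{"tx": 0,"ty": 0,"tz": -0.8,"wx": 0,"wy": 0,"wz": 0},{"tx": 0,"ty": 0,"tz": -1,"wx": 0,"wy": 0,"wz": 0},{"tx": 0,"ty": 0,"tz": -1,"wx": 0,"wy": 0,"wz": 0},{"tx": -0.5,"ty": -0.5,"tz": -1,"wx": 0,"wy": 0,"wz": 0},{"tx": -0.5,"ty": -0.8,"tz": -1,"wx": 0,"wy": 0,"wz": 0}]' --gripper 0.5

```text
t: 14.72
ee_pos: [0.574, 0.0333, 0.1541]
orientation: [3.139, 0.038, 0.004]
ft_force: [0.5, -0.3, -0.2]
grip_width: 0.502
grip_force: 0.0
```

Request:
arm_command --series '[{"tx": -0.5,"ty": -1,"tz": -0.8,"wx": 0,"wy": 0,"wz": 0},{"tx": -0.6,"ty": -1,"tz": -0.5,"wx": 0,"wy": 0,"wz": 0},{"tx": -0.6,"ty": -1,"tz": -0.3,"wx": 0,"wy": 0,"wz": 0},{"tx": -0.6,"ty": -1,"tz": 0,"wx": 0,"wy": 0,"wz": 0},{"tx": -0.6,"ty": -1,"tz": 0,"wx": 0,"wy": 0,"wz": 0},{"tx": -0.6,"ty": -1,"tz": 0,"wx": 0,"wy": 0,"wz": 0},{"tx": -0.6,"ty": -1,"tz": 0,"wx": 0,"wy": 0,"wz": 0},{"tx": 0,"ty": 0,"tz": 0,"wx": 0,"wy": 0,"wz": 0}]' --gripper 0.8

```text
t: 15.38
ee_pos: [0.4409, 0.2491, 0.2005]
orientation: [-3.139, -0.06, -0.001]
ft_force: [-0.5, 0.9, -0.6]
grip_width: 0.797
grip_force: 0.0
```

```bash
python3 - <<'E'
from h import *
p,r=cur(); print(p,r.as_rotvec(),arm.state()['t'])
for n in('side','wrist','scene'): grab(n,f'pics/{n}9.png')
for f in ('wrist9','side9','scene9'):
    f=f'pics/{f}.png'
    print(f,[np.round(proj(f,q)).tolist() for q in ([.5,.29,.083],W(.061,-.066,.0595))])
    h=cv2.cvtColor(cv2.imread(f),cv2.COLOR_BGR2HSV)
    g=h[...,2]; m=((h[...,1]<60)&(g>90)).astype(np.uint8)
    n,l,st,c=cv2.connectedComponentsWithStats(m)
    for i in range(1,n):
        if st[i,4]>300: print(st[i],c[i])
E
python3 cov.py pics/scene9.png pics/side9.png
```

```text
[0.4409 0.2491 0.2005] [-3.1392 -0.06   -0.0015] 15.3833
pics/wrist9.png [[269.0, 157.0], [614.0, 41.0]]
[   0    0   63  121 4853] [22.0148 65.8438]
[  343    35   284   191 37934] [487.7179 129.1014]
[ 225  107   81  102 3798] [265.8712 156.9342]
[ 151  313  336   33 9222] [313.3529 330.0709]
[ 96 320  36  15 386] [114.8238 325.5   ]
pics/side9.png [[327.0, 313.0], [306.0, 245.0]]
[    0     0   550   452 86415] [212.9227 142.7375]
[551   0  47  22 845] [571.9243   9.5325]
[  488     0   152   322 23682] [583.1447 168.4519]
[478 153  26  35 673] [490.2927 170.0446]
[ 301  246   63  105 4115] [332.0955 297.4258]
[217 306  30  25 467] [232.5289 320.4775]
[ 163  421  124   59 6251] [227.8773 453.4027]
pics/scene9.png [[385.0, 180.0], [339.0, 256.0]]
[    0     0   348   206 36133] [164.9105  71.5009]
[ 349    0   46   45 1720] [369.4791  21.1552]
[ 382    0  258  135 8842] [491.3115  61.5906]
[   0  128   99   59 2744] [ 46.1709 155.8109]
[530 135  28  22 433] [542.6166 146.3972]
[ 442  138   88   63 3582] [487.3353 168.7412]
[ 281  170  120  117 6081] [345.2139 231.903 ]
[436 222  31  26 433] [449.8037 237.5266]
[ 484  255   75   51 2036] [521.1665 279.4676]
[ 185  285   37   54 1292] [200.9567 314.9435]
[480 287  74  38 759] [510.6495 306.7246]
[  436   292   204   188 23422] [565.4325 408.16  ]
pics/scene9.png
0.0 [135, 154, 164, 170]
0.25 [131, 153, 204, 248]
0.5 [188, 250, 234, 173]
0.75 [224, 185, 150, 111]
1.0 [186, 151, 109, 108]
1.25 [212, 155, 151, 111]
1.5 [210, 191, 181, 155]
1.75 [183, 182, 179, 178]
pics/side9.png
0.0 [129, 119, 115, 25]
0.25 [77, 101, 115, 59]
0.5 [85, 106, 109, 97]
0.75 [108, 105, 66, 66]
1.0 [111, 89, 74, 65]
1.25 [147, 108, 74, 65]
1.5 [114, 108, 111, 108]
1.75 [109, 108, 109, 109]
```

Run:
```python
from h import *
f='pics/wrist9.png'
im=cv2.imread(f); g=cv2.cvtColor(im,cv2.COLOR_BGR2GRAY)
print(g[100:216:5,218:316:5])
for th in (90,130,160,180,200):
    m=np.zeros_like(g); m[95:220,212:320]=(g[95:220,212:320]>th)*255
    c=max(cv2.findContours(m,0,2)[0],key=cv2.contourArea); print(th,cv2.minAreaRect(c),cv2.contourArea(c))
    print('  ',cv2.approxPolyDP(cv2.convexHull(c),3,True).reshape(-1,2).tolist())
```

```text
[[ 71  72  73  73  73  73  76  76  74  78  76  75  78  78  78  77  63  57
   57  59]
 [ 67  71  76  76  77  77  80  76  77  75  78  77  76  78  76  63  59  58
   59  63]
 [ 72  73  74  76  77  79  76  81 230 228  84  78  80 110  65  63  61  60
   61  60]
 [ 71  74  74  77  78  79  77  75 254 253 254 223  83 172 174 150  64  63
   64  61]
 [ 52  58  56  54  61  64  72 171 253 253 253 253 254 223 176 168 156  62
   66  63]
 [ 54  55  58  60  64  62  63 255 253 253 253 253 253 253 254 224  82  66
   63  59]
 [ 57  60  58  63  63  64  98 253 135 235 253 253 253 253 253 253 254 127
   64  65]
 [ 57  63  59  61  61  67 246 255  81  84  92 239 253 253 253 253 251 130
   65  61]
 [ 61  62  61  64  63  68 254 179  80  80  83  85  91 227 253 253 179  74
   67  67]
 [ 62  65  65  66  67 219 254  84  84  81  80  85  84  83 243 253 127  68
   68  65]
 [ 61  59  59  64  69 254 242  87  86  85  84  81  82  86 254 200  85  69
   63  67]
 [ 60  64  69  66 146 253  93  88  87  84  86  85  87 198 253 135  70  66
   60  63]
 [ 62  64  64  64 254 252  81  84  82  84  83  86  83 252 220  90  71  66
   67 
[... 1118 characters left out ...]
68, 207], [226, 187]]
130 ((265.8245849609375, 154.2150115966797), (52.62179183959961, 95.37699890136719), 24.27444076538086) 4408.5
   [[259, 108], [294, 115], [304, 132], [268, 206], [226, 187]]
160 ((264.748291015625, 154.05184936523438), (49.99216842651367, 94.1583023071289), 24.519643783569336) 4207.0
   [[259, 108], [294, 116], [302, 130], [267, 206], [226, 186]]
180 ((263.1130065917969, 157.05136108398438), (49.24254608154297, 86.56757354736328), 24.443954467773438) 4006.0
   [[258, 109], [301, 129], [268, 205], [227, 187]]
200 ((262.9497375488281, 157.205322265625), (48.529876708984375, 86.08415985107422), 24.537729263305664) 3928.5
   [[259, 109], [301, 130], [267, 205], [227, 187]]
```

Run:
```python
from h import *
f='pics/wrist9.png'
c=[(258.7,108.5),(302,129.3),(267.8,206),(226.3,187.3)]
P=np.array([plane(f,u,v,.083)[:2] for u,v in c]); print(P,[np.linalg.norm(P[i]-P[i-1]) for i in range(4)])
ctr=P.mean(0); d=(P[0]+P[1]-P[2]-P[3]); yaw=np.arctan2(d[1],d[0]); e=P[0]-P[1]; print('ctr',ctr,'yaw',np.degrees(yaw),np.degrees(np.arctan2(e[1],e[0]))-90)
# turquoise / others distances
for n,q in dict(turqA=(.374,.2975),turqB=(.457,.3986)).items(): print(n,np.array(q)-ctr)
h=cv2.cvtColor(cv2.imread('pics/wrist9.png'),cv2.COLOR_BGR2HSV)
m=cv2.inRange(h,(80,80,60),(100,255,255)); n,l,st,cc=cv2.connectedComponentsWithStats(m)
for i in range(1,n):
    if st[i,4]>200:
        ys,xs=np.where(l==i); hull=cv2.approxPolyDP(cv2.convexHull(np.column_stack([xs,ys]).astype(np.int32)),4,True).reshape(-1,2)
        print(st[i],[np.round(plane(f,*q,.083)[:2],3).tolist() for q in hull])
```

```text
[[0.539  0.2986]
 [0.5238 0.2625]
 [0.4577 0.2913]
 [0.473  0.3275]] [np.float64(0.0719862530268582), np.float64(0.03916003047138114), np.float64(0.07202832260006141), np.float64(0.03926541044395996)]
ctr [0.4984 0.295 ] yaw -23.606637326933484 -22.82005192526944
turqA [-0.1244  0.0025]
turqB [-0.0414  0.1036]
[ 105  156   88   91 6380] [[0.438, 0.363], [0.417, 0.395], [0.419, 0.432], [0.492, 0.431], [0.497, 0.401], [0.496, 0.365], [0.445, 0.359]]
[ 223  238   63   76 3310] [[0.356, 0.279], [0.355, 0.312], [0.399, 0.333], [0.424, 0.318], [0.428, 0.285], [0.381, 0.275]]
```

```bash
cat >> h.py <<'E'
MC=np.array([.4984,.295]); MY=np.radians(-23.3)
E
python3 - <<'E'
from h import *
p,r=tip(); Q=down(MY-np.pi/2)
trows(p,r,[(p,Q),(np.append(MC,.11),Q),(np.append(MC,.050),Q)]); print(p)
E
```

```text
t [-0. -0. -0.] w [-0.   -0.02  4.16]
t [ 0.94 -2.31  4.25] w [0. 0. 0.]
t [0. 0. 2.] w [0. 0. 0.]
[0.4452 0.2424 0.2376]
```

Request:
arm_command --series '[{"tx": 0,"ty": 0,"tz": 0,"wx": 0,"wy": 0,"wz": 1},{"tx": 0,"ty": 0,"tz": 0,"wx": 0,"wy": 0,"wz": 1},{"tx": 0,"ty": 0,"tz": 0,"wx": 0,"wy": 0,"wz": 1},{"tx": 0,"ty": 0,"tz": 0,"wx": 0,"wy": 0,"wz": 1},{"tx": 0.3,"ty": -0.77,"tz": 0.9,"wx": 0,"wy": 0,"wz": 0.16},{"tx": 0.3,"ty": -0.77,"tz": 0.9,"wx": 0,"wy": 0,"wz": 0},{"tx": 0.34,"ty": -0.77,"tz": 0.9,"wx": 0,"wy": 0,"wz": 0},{"tx": 0,"ty": 0,"tz": 0.8,"wx": 0,"wy": 0,"wz": 0}]' --gripper 0.65

```text
t: 16.2
ee_pos: [0.5009, 0.2966, 0.0936]
orientation: [-3.076, 0.635, -0.005]
ft_force: [-0.3, -0.9, -0.8]
grip_width: 0.648
grip_force: 0.0
```

Request:
arm_command --series '[{"tx": 0,"ty": 0,"tz": 0.3,"wx": 0,"wy": 0,"wz": 0},{"tx": 0,"ty": 0,"tz": 0,"wx": 0,"wy": 0,"wz": 0},{"tx": 0,"ty": 0,"tz": 0,"wx": 0,"wy": 0,"wz": 0}]'

```text
t: 16.45
ee_pos: [0.4988, 0.2944, 0.0875]
orientation: [-3.076, 0.637, -0.004]
ft_force: [0.4, 0.4, 0.6]
grip_width: 0.649
grip_force: 0.0
```

Run:
```python
from h import *
p,r=tip(); Q=down(MY-np.pi/2); s=arm.state()
trows(p,r,[(np.append(MC,.050),Q)]); print(p,s['t'],s['ft_force'])
f='pics/wrist10.png'; grab('wrist',f); p,r=cur()
# measure module top corners again where visible
g=cv2.cvtColor(cv2.imread(f),cv2.COLOR_BGR2GRAY)
for q in ((.0365,.02),(.0365,-.02),(.0,.02),(0,-.02)):
    c,s_=np.cos(MY),np.sin(MY); P=[MC[0]+c*q[0]-s_*q[1],MC[1]+s_*q[0]+c*q[1],.083]; print(q,np.round(proj(f,P)))
ys=g[180:270:6]; 
for i,row in zip(range(180,270,6),ys):
    w=np.where(row[230:420]>185)[0]+230; print(i,w.min() if len(w) else None,w.max() if len(w) else None)
```

```text
t [-0.03 -0.01  2.48] w [-0.01 -0.02 -0.02]
[0.4987 0.2944 0.1245] 16.45 [0.366  0.394  0.6353]
(0.0365, 0.02) [283. 207.]
(0.0365, -0.02) [353. 207.]
(0.0, 0.02) [284. 268.]
(0, -0.02) [351. 268.]
180 308 419
186 307 419
192 297 419
198 290 419
204 287 349
210 283 352
216 283 352
222 283 352
228 283 352
234 283 351
240 283 351
246 283 351
252 283 351
258 284 350
264 284 350
```

Request:
arm_command --series '[{"tx": 0,"ty": 0,"tz": 0.7,"wx": 0,"wy": 0,"wz": 0},{"tx": 0,"ty": 0,"tz": 0.9,"wx": 0,"wy": 0,"wz": 0},{"tx": 0,"ty": 0,"tz": 0.6,"wx": 0,"wy": 0,"wz": 0},{"tx": 0,"ty": 0,"tz": 0.25,"wx": 0,"wy": 0,"wz": 0},{"tx": 0,"ty": 0,"tz": 0,"wx": 0,"wy": 0,"wz": 0},{"tx": 0,"ty": 0,"tz": 0,"wx": 0,"wy": 0,"wz": 0}]'

```text
t: 17.0
ee_pos: [0.4992, 0.2961, 0.0149]
orientation: [-3.075, 0.634, -0.005]
ft_force: [0.2, 1.3, -0.0]
grip_width: 0.651
grip_force: 0.0
```

Request:
arm_command --series '[{"tx": 0,"ty": 0,"tz": 0,"wx": 0,"wy": 0,"wz": 0},{"tx": 0,"ty": 0,"tz": 0,"wx": 0,"wy": 0,"wz": 0},{"tx": 0,"ty": 0,"tz": 0,"wx": 0,"wy": 0,"wz": 0},{"tx": 0,"ty": 0,"tz": 0,"wx": 0,"wy": 0,"wz": 0},{"tx": 0,"ty": 0,"tz": 0,"wx": 0,"wy": 0,"wz": 0},{"tx": 0,"ty": 0,"tz": 0,"wx": 0,"wy": 0,"wz": 0}]' --gripper 0.3 --squeeze 40

```text
t: 17.5
ee_pos: [0.4988, 0.296, 0.014]
orientation: [-3.076, 0.634, -0.004]
ft_force: [-1.2, -1.8, 6.5]
grip_width: 0.456
grip_force: 39.9
```

Run:
```python
from h import *
p,r=tip(); s=arm.state(); print(p,r.as_rotvec(),s['t'],s['ft_force'],s['grip_width'],s['grip_force'],s['qpos'])
# seat origin in tool frame (module upright on bench)
Q=down(MY-np.pi/2); c=np.append(MC,.013)
print('seat in tip frame',r.inv().apply(c-p),'rot diff deg',np.degrees((r.inv()*Q).as_rotvec()))
```

```text
[0.4987 0.296  0.051 ] [-3.0757  0.6337 -0.0044] 17.5 [-1.2082 -1.7963  6.4805] 0.4555065780245846 39.904188006184995 [-0.821   0.3904  0.2482  1.7823 -0.1115  0.9797 -2.5059]
seat in tip frame [0.     0.0011 0.038 ] rot diff deg [-0.1037 -0.142   0.0151]
```

Run:
```python
from h import *
p,r=tip(); Q=down(TH-np.pi/2)
P=W(-.10,0,.2)
trows(p,r,[(p+[0,0,.149],r),(p+[0,0,.149],Q),(P,Q)])
```

```text
t [ 0.01 -0.01 -4.97] w [0. 0. 0.]
t [-0.  0. -0.] w [-0.01 -0.03 -5.73]
t [-3.79  8.12 -0.  ] w [0. 0. 0.]
```

Request:
arm_command --series '[{"tx": 0,"ty": 0,"tz": -0.3,"wx": 0,"wy": 0,"wz": 0},{"tx": 0,"ty": 0,"tz": -0.8,"wx": 0,"wy": 0,"wz": 0},{"tx": 0,"ty": 0,"tz": -1,"wx": 0,"wy": 0,"wz": 0},{"tx": 0,"ty": 0,"tz": -1,"wx": 0,"wy": 0,"wz": 0},{"tx": 0,"ty": 0,"tz": -1,"wx": 0,"wy": 0,"wz": 0},{"tx": 0,"ty": 0,"tz": -0.8,"wx": 0,"wy": 0,"wz": 0},{"tx": 0,"ty": 0,"tz": -0.1,"wx": 0,"wy": 0,"wz": 0},{"tx": 0,"ty": 0,"tz": 0,"wx": 0,"wy": 0,"wz": 0}]'

```text
t: 18.17
ee_pos: [0.4984, 0.2962, 0.1645]
orientation: [-3.075, 0.633, -0.005]
ft_force: [-0.0, -0.2, -3.6]
grip_width: 0.456
grip_force: 39.9
```

Request:
arm_command --series '[{"tx": 0,"ty": 0,"tz": 0,"wx": 0,"wy": 0,"wz": -0.9},{"tx": 0,"ty": 0,"tz": 0,"wx": 0,"wy": 0,"wz": -0.95},{"tx": 0,"ty": 0,"tz": 0,"wx": 0,"wy": 0,"wz": -0.95},{"tx": 0,"ty": 0,"tz": 0,"wx": 0,"wy": 0,"wz": -0.95},{"tx": 0,"ty": 0,"tz": 0,"wx": 0,"wy": 0,"wz": -0.95},{"tx": 0,"ty": 0,"tz": 0,"wx": 0,"wy": 0,"wz": -0.95},{"tx": 0,"ty": 0,"tz": 0,"wx": 0,"wy": 0,"wz": -0.1},{"tx": 0,"ty": 0,"tz": 0,"wx": 0,"wy": 0,"wz": 0}]'

```text
t: 18.83
ee_pos: [0.4972, 0.2952, 0.1615]
orientation: [3.125, 0.304, -0.001]
ft_force: [0.3, -0.5, -2.7]
grip_width: 0.458
grip_force: 39.9
```

Run:
```python
from h import *
p,r=tip(); Q=down(TH-np.pi/2); s=arm.state(); print(p,s['t'],s['grip_width'],s['ft_force'],s['qpos'])
trows(p,r,[(W(-.10,0,.2),Q)])
```

```text
[0.4972 0.2953 0.1985] 18.8333 0.45762453229671524 [ 0.2506 -0.5435 -2.6799] [-0.7974  0.2417  0.2143  1.6334 -0.052   1.2733 -1.951 ]
t [-3.73  8.11 -0.04] w [ 0.01  0.01 -0.  ]
```

Request:
arm_command --series '[{"tx": -0.3,"ty": 0.6,"tz": 0,"wx": 0,"wy": 0,"wz": 0},{"tx": -0.45,"ty": 1,"tz": 0,"wx": 0,"wy": 0,"wz": 0},{"tx": -0.45,"ty": 1,"tz": 0,"wx": 0,"wy": 0,"wz": 0},{"tx": -0.45,"ty": 1,"tz": 0,"wx": 0,"wy": 0,"wz": 0},{"tx": -0.45,"ty": 1,"tz": 0,"wx": 0,"wy": 0,"wz": 0},{"tx": -0.45,"ty": 1,"tz": 0,"wx": 0,"wy": 0,"wz": 0},{"tx": -0.45,"ty": 1,"tz": 0,"wx": 0,"wy": 0,"wz": 0},{"tx": -0.45,"ty": 1,"tz": 0,"wx": 0,"wy": 0,"wz": 0}]'

```text
t: 19.5
ee_pos: [0.4397, 0.0505, 0.1623]
orientation: [3.127, 0.301, 0.002]
ft_force: [0.2, 0.3, -1.9]
grip_width: 0.457
grip_force: 39.9
```

Request:
arm_command --series '[{"tx": -0.28,"ty": 0.5,"tz": 0,"wx": 0,"wy": 0,"wz": 0},{"tx": 0,"ty": 0,"tz": 0,"wx": 0,"wy": 0,"wz": 0},{"tx": 0,"ty": 0,"tz": 0,"wx": 0,"wy": 0,"wz": 0},{"tx": 0,"ty": 0,"tz": 0,"wx": 0,"wy": 0,"wz": 0}]'

```text
t: 19.83
ee_pos: [0.4354, 0.0364, 0.1627]
orientation: [-3.127, -0.305, -0.003]
ft_force: [-0.9, 0.6, -2.8]
grip_width: 0.458
grip_force: 39.9
```

Run:
```python
from h import *
f='pics/wrist11.png'; grab('wrist',f)
p,r=tip(); s=arm.state(); print(p,s['t'],s['dq'])
g=cv2.cvtColor(cv2.imread(f),cv2.COLOR_BGR2GRAY).astype(float)
def edge(a,b,z,n=61):
    """strongest grey steps along station line a->b (m) at height z"""
    ts=np.linspace(0,1,n*2); v=[]
    for t in ts:
        x,y=np.array(a)*(1-t)+np.array(b)*t; u=proj(f,W(x,y,z))
        v.append(cv2.getRectSubPix(g.astype(np.float32),(1,1),u)[0,0] if 0<u[0]<639 and 0<u[1]<479 else np.nan)
    d=np.diff(v); i=np.nanargmax(abs(d)); q=np.array(a)*(1-ts[i])+np.array(b)*ts[i]; return np.round(q*1000,1),round(float(d[i])),[None if np.isnan(x) else int(x) for x in v[::15]]
for y in (-.09,-.05,.03,.06): 
    print('rail+x',y,edge((.02,y),(.04,y),.034)); print('plate+x',y,edge((.06,y),(.09,y),.012))
for y in (-.09,-.075,.03,.06): print('rail-x',y,edge((-.04,y),(-.02,y),.034),edge((-.09,y),(-.06,y),.012))
for x in (-.02,.02,.025): print('rail-y',edge((x,-.115),(x,-.085),.034))
for x in (-.05,-.02,.05,.06): print('plate ends',edge((x,-.125),(x,-.095),.012),edge((x,.145),(x,.175),.012))
for x in (-.01,0,.01): print('nb front',edge((x,.075),(x,.1),.101),edge((x,.125),(x,.15),.101))
```

```text
[0.4354 0.0366 0.1997] 19.8833 [-0.0044  0.0059 -0.003  -0.0052  0.0029  0.0023  0.0082]
rail+x -0.09 (array([ 29.3, -90. ]), -14, [255, 255, 255, 255, 167, 149, 151, 149, 147])
plate+x -0.09 (array([ 74.4, -90. ]), -10, [143, 142, 147, 158, 92, 70, 85, 83, None])
rail+x -0.05 (array([ 22.8, -50. ]), 0, [255, 255, 255, 255, 255, 255, 255, 255, 255])
plate+x -0.05 (array([ 72.4, -50. ]), -12, [254, 242, 230, 212, 100, 97, 94, 90, None])
rail+x 0.03 (array([29.3, 30. ]), -10, [231, 230, 232, 235, 163, 148, 146, 147, 145])
plate+x 0.03 (array([73.1, 30. ]), -17, [142, 138, 225, 214, 76, 81, 79, 78, None])
rail+x 0.06 (array([29.3, 60. ]), -9, [226, 224, 225, 228, 153, 139, 139, 140, 139])
plate+x 0.06 (array([73.1, 60. ]), -17, [139, 221, 220, 214, 74, 79, 77, 77, None])
rail-x -0.09 (array([-32.6, -90. ]), 3, [227, 229, 228, 236, 255, 255, 254, 255, 255]) (array([-75.9, -90. ]), 12, [91, 93, 95, 95, 201, 226, 226, 225, 226])
rail-x -0.075 (array([-32.6, -75. ]), 3, [232, 232, 233, 238, 255, 255, 255, 255, 255]) (array([-75.9, -75. ]), 12, [94, 96, 99, 100, 197, 227, 228, 229, 229])
rai
[... 927 characters left out ...]
4, 190, 143, 145]) (array([ 50. , 174.5]), -1, [222, 221, 222, 222, 221, 220, 220, 220, 218])
plate ends (array([  60. , -108.1]), 12, [78, 81, 81, 68, 69, 188, 140, 133, 142]) (array([ 60. , 160.1]), -17, [215, 208, 213, 209, 162, 77, 77, 76, 76])
nb front (array([-10. ,  95.2]), -14, [126, 124, 120, 123, 123, 218, 221, 85, 88]) (array([-10. , 137.6]), -18, [86, 87, 96, 228, 175, 82, 81, 79, 77])
nb front (array([ 0. , 94.6]), -16, [124, 124, 123, 122, 123, 220, 190, 81, 85]) (array([  0. , 137.4]), -19, [85, 81, 95, 226, 173, 81, 80, 77, 77])
nb front (array([10. , 95.2]), -15, [120, 121, 121, 120, 123, 221, 180, 82, 81]) (array([ 10. , 137.4]), -20, [80, 79, 95, 224, 172, 81, 78, 77, 77])
```

```bash
cat >> h.py <<'E'
O=W(-.0008,.0006,0)[:2]
def lip(x,z,phi,y=0):
    Q=down(TH-np.pi/2,np.radians(phi)); return W(x,y,z)-Q.apply([-.025,0,.044]),Q
def now():
    p,r=tip(); L=p+r.apply([-.025,0,.044]); c,s=np.cos(TH),np.sin(TH); d=L[:2]-O
    M=(down(TH-np.pi/2).inv()*r).as_rotvec(degrees=True); st=arm.state()
    print('lip st mm',1000*np.array([c*d[0]+s*d[1],-s*d[0]+c*d[1],L[2]]),'rot deg',M,'F',np.round(st['ft_force'],1),'t',round(st['t'],2),'grip',st['grip_width'],st['grip_force'])
E
python3 - <<'E'
from h import *
now(); p,r=tip()
trows(p,r,[lip(-.045,.075,17),lip(-.042,.029,17),lip(-.0245,.029,17)])
trows(*lip(-.0245,.029,17),[lip(-.025,.028,11)]); print(arm.state()['qpos'])
E
```

```text
lip st mm [-122.6273    0.6371  155.6818] rot deg [-0.0228  0.0888 -0.1187] F [ 1.2 -0.2 -2.5] t 19.88 grip 0.45366301947365933 39.91236426634714
t [2.48 0.03 2.46] w [0.   2.82 0.02]
t [-0.35 -0.    1.5 ] w [0. 0. 0.]
t [0.56 0.   0.17] w [0. 0. 0.]
t [-0.01 -0.    0.12] w [ 0. -1.  0.]
[-0.5861 -0.0985  0.3777  1.9773  0.0386  1.2546 -1.597 ]
```

Request:
arm_command --series '[{"tx": 0.82,"ty": 0.01,"tz": 0.82,"wx": 0,"wy": 0,"wz": 0},{"tx": 0.82,"ty": 0.01,"tz": 0.82,"wx": 0,"wy": 0,"wz": 0},{"tx": 0.84,"ty": 0.01,"tz": 0.82,"wx": 0,"wy": 0,"wz": 0.02},{"tx": 0,"ty": 0,"tz": 0,"wx": 0,"wy": 0.7,"wz": 0},{"tx": 0,"ty": 0,"tz": 0,"wx": 0,"wy": 0.7,"wz": 0},{"tx": 0,"ty": 0,"tz": 0,"wx": 0,"wy": 0.7,"wz": 0},{"tx": 0,"ty": 0,"tz": 0,"wx": 0,"wy": 0.72,"wz": 0},{"tx": 0,"ty": 0,"tz": 0,"wx": 0,"wy": 0,"wz": 0}]'

```text
t: 20.55
ee_pos: [0.5057, 0.0496, 0.0871]
orientation: [-3.064, -0.298, -0.457]
ft_force: [-0.4, -1.0, -2.3]
grip_width: 0.459
grip_force: 39.9
```

Run:
```python
from h import *
now(); p,r=tip()
trows(p,r,[lip(-.042,.029,17),lip(-.0245,.029,17)])
```

```text
lip st mm [-48.0685  -0.1244  73.1308] rot deg [ 0.0201 16.9827 -0.0203] F [-0.4 -1.  -2.3] t 20.55 grip 0.4585919487603206 39.9122102977708
t [-0.24 -0.    1.47] w [-0.  0.  0.]
t [0.56 0.   0.17] w [0. 0. 0.]
```

Request:
arm_command --series '[{"tx": -0.08,"ty": 0,"tz": 0.5,"wx": 0,"wy": 0,"wz": 0},{"tx": -0.08,"ty": 0,"tz": 0.5,"wx": 0,"wy": 0,"wz": 0},{"tx": -0.08,"ty": 0,"tz": 0.4,"wx": 0,"wy": 0,"wz": 0},{"tx": 0,"ty": 0,"tz": 0.07,"wx": 0,"wy": 0,"wz": 0},{"tx": 0,"ty": 0,"tz": 0,"wx": 0,"wy": 0,"wz": 0},{"tx": 0,"ty": 0,"tz": 0,"wx": 0,"wy": 0,"wz": 0},{"tx": 0,"ty": 0,"tz": 0,"wx": 0,"wy": 0,"wz": 0}]'

```text
t: 21.13
ee_pos: [0.5153, 0.0507, 0.0459]
orientation: [-3.065, -0.298, -0.46]
ft_force: [0.8, 0.7, -2.8]
grip_width: 0.459
grip_force: 39.9
```

Run:
```python
from h import *
now(); p,r=tip()
trows(p,r,[lip(-.034,.029,17),lip(-.0245,.029,17)])
f='pics/side12.png'; grab('side',f)
```

```text
lip st mm [-38.377   -0.8341  31.8816] rot deg [-0.0156 17.0707 -0.0137] F [ 0.8  0.7 -2.8] t 21.13 grip 0.4592569652388958 39.912237252574414
t [ 0.11 -0.03  0.14] w [ 0.   -0.01  0.  ]
t [0.3  0.   0.09] w [0. 0. 0.]
```

Request:
arm_command --series '[{"tx": -0.03,"ty": -0.03,"tz": 0.1,"wx": 0,"wy": 0,"wz": 0},{"tx": 0,"ty": 0,"tz": 0,"wx": 0,"wy": 0,"wz": 0},{"tx": 0,"ty": 0,"tz": 0,"wx": 0,"wy": 0,"wz": 0}]'

```text
t: 21.43
ee_pos: [0.5144, 0.0513, 0.042]
orientation: [-3.065, -0.298, -0.459]
ft_force: [0.6, 0.2, -3.7]
grip_width: 0.456
grip_force: 39.9
```

Run:
```python
from h import *
now(); p,r=tip()
trows(p,r,[lip(-.032,.029,17),lip(-.0245,.029,17)])
```

```text
lip st mm [-39.1617  -0.0745  27.9589] rot deg [-0.0154 17.0253 -0.0035] F [ 0.6  0.2 -3.7] t 21.43 grip 0.45614618796234063 39.912273455411196
t [ 0.24 -0.    0.04] w [ 0. -0.  0.]
t [ 0.24 -0.    0.07] w [0. 0. 0.]
```

Request:
arm_command --series '[{"tx": 0.12,"ty": 0,"tz": 0.02,"wx": 0,"wy": 0,"wz": 0},{"tx": 0.12,"ty": 0,"tz": 0.02,"wx": 0,"wy": 0,"wz": 0},{"tx": 0,"ty": 0,"tz": 0,"wx": 0,"wy": 0,"wz": 0}]'

```text
t: 21.68
ee_pos: [0.5227, 0.0529, 0.0434]
orientation: [-3.065, -0.298, -0.461]
ft_force: [-0.4, 0.2, -1.8]
grip_width: 0.461
grip_force: 39.9
```

Run:
```python
from h import *
now(); p,r=tip()
trows(p,r,[lip(-.028,.029,17),lip(-.0245,.029,17)])
```

```text
lip st mm [-30.6895  -0.1186  29.3865] rot deg [-0.0242 17.0984 -0.006 ] F [-0.4  0.2 -1.8] t 21.68 grip 0.4608669916856268 39.9121327791363
t [ 0.08 -0.    0.04] w [ 0.   -0.02  0.  ]
t [ 0.11 -0.    0.03] w [0. 0. 0.]
```

Request:
arm_command --series '[{"tx": 0.08,"ty": 0,"tz": 0.04,"wx": 0,"wy": 0,"wz": 0},{"tx": 0,"ty": 0,"tz": 0,"wx": 0,"wy": 0,"wz": 0}]'

```text
t: 21.85
ee_pos: [0.5247, 0.0533, 0.0425]
orientation: [-3.065, -0.298, -0.459]
ft_force: [-1.0, -0.1, -3.4]
grip_width: 0.455
grip_force: 39.9
```

Request:
arm_command --series '[{"tx": 0.1,"ty": 0,"tz": 0.03,"wx": 0,"wy": 0,"wz": 0},{"tx": 0,"ty": 0,"tz": 0,"wx": 0,"wy": 0,"wz": 0}]'

```text
t: 22.02
ee_pos: [0.5278, 0.0539, 0.0426]
orientation: [-3.065, -0.298, -0.46]
ft_force: [0.7, -0.1, -2.1]
grip_width: 0.459
grip_force: 39.9
```

Run:
```python
from h import *
now(); p,r=tip()
trows(p,r,[lip(-.0245,.0287,17),lip(-.0245,.0285,11),lip(-.0245,.0283,5),lip(-.025,.028,0)])
```

```text
lip st mm [-25.5467  -0.1042  28.5694] rot deg [-0.0238 17.0523 -0.0096] F [ 0.7 -0.1 -2.1] t 22.02 grip 0.459334388420169 39.91220474475995
t [ 0.03 -0.    0.01] w [ 0.   -0.01  0.  ]
t [ 0.02 -0.    0.09] w [ 0. -1.  0.]
t [0.02 0.   0.09] w [-0. -1.  0.]
t [-0.   -0.    0.08] w [ 0.   -0.83  0.  ]
```

Request:
arm_command --series '[{"tx": 0.04,"ty": 0,"tz": 0.05,"wx": 0,"wy": -0.5,"wz": 0},{"tx": 0.01,"ty": 0,"tz": 0.05,"wx": 0,"wy": -0.5,"wz": 0},{"tx": 0,"ty": 0,"tz": 0,"wx": 0,"wy": 0,"wz": 0}]'

```text
t: 22.27
ee_pos: [0.531, 0.0549, 0.0406]
orientation: [-3.095, -0.302, -0.297]
ft_force: [-1.4, 0.6, -2.8]
grip_width: 0.456
grip_force: 39.9
```

Run:
```python
from h import *
now(); p,r=tip()
trows(p,r,[lip(-.0247,.0285,8),lip(-.0247,.0283,5),lip(-.025,.028,2),lip(-.025,.028,0)])
```

```text
lip st mm [-23.5495   0.1644  28.9239] rot deg [-0.0388 10.9741 -0.0484] F [-1.4  0.6 -2.8] t 22.27 grip 0.4557129046411993 39.91102586500347
t [-0.03  0.01  0.05] w [ 0.01 -0.5   0.01]
t [0.01 0.   0.05] w [ 0.  -0.5  0. ]
t [0.   0.   0.05] w [ 0.  -0.5  0. ]
t [ 0.01 -0.    0.03] w [ 0.   -0.33  0.  ]
```

Request:
arm_command --series '[{"tx": -0.03,"ty": 0,"tz": 0.05,"wx": 0,"wy": -0.5,"wz": 0},{"tx": 0,"ty": 0,"tz": 0.05,"wx": 0,"wy": -0.5,"wz": 0},{"tx": 0,"ty": 0,"tz": 0,"wx": 0,"wy": 0,"wz": 0}]'

```text
t: 22.52
ee_pos: [0.5308, 0.0545, 0.0373]
orientation: [-3.116, -0.304, -0.138]
ft_force: [1.7, 0.8, -0.8]
grip_width: 0.45
grip_force: 40.0
```

Run:
```python
from h import *
now(); p,r=tip()
trows(p,r,[lip(-.025,.028,2),lip(-.025,.028,0),lip(-.025,.0275,-1)])
```

```text
lip st mm [-24.9244  -0.1452  28.1034] rot deg [-0.0649  5.0695 -0.0317] F [ 1.7  0.8 -0.8] t 22.52 grip 0.44973555526180975 39.968666774220765
t [ 0.01 -0.    0.05] w [ 0.01 -0.51  0.01]
t [ 0.01 -0.    0.03] w [ 0.   -0.33  0.  ]
t [ 0.   -0.    0.03] w [ 0.   -0.17  0.  ]
```

Request:
arm_command --series '[{"tx": 0.01,"ty": 0,"tz": 0.05,"wx": 0,"wy": -0.5,"wz": 0},{"tx": 0,"ty": 0,"tz": 0,"wx": 0,"wy": 0,"wz": 0}]'

```text
t: 22.68
ee_pos: [0.5313, 0.0547, 0.036]
orientation: [-3.123, -0.304, -0.059]
ft_force: [2.6, 3.4, 7.8]
grip_width: 0.459
grip_force: 40.0
```

Request:
arm_command --series '[{"tx": 0.01,"ty": 0,"tz": 0.04,"wx": 0,"wy": -0.34,"wz": 0},{"tx": 0,"ty": 0,"tz": 0,"wx": 0,"wy": 0,"wz": 0}]'

```text
t: 22.85
ee_pos: [0.5314, 0.0546, 0.0352]
orientation: [3.127, 0.304, 0.005]
ft_force: [0.5, 2.0, 10.4]
grip_width: 0.458
grip_force: 40.0
```

Run:
```python
from h import *
now(); p,r=tip(); print(arm.state()['ft_torque'])
trows(p,r,[lip(-.025,.028,0),lip(-.025,.0275,-1)])
```

```text
lip st mm [-25.0548  -0.1365  28.0794] rot deg [-0.0318  0.169  -0.0057] F [ 0.5  2.  10.4] t 22.85 grip 0.4583558542815675 39.966279552318156
[ 0.5434  0.4158 -0.0693]
t [ 0.   -0.    0.01] w [ 0.01 -0.03  0.  ]
t [ 0.   -0.    0.03] w [ 0.   -0.17  0.  ]
```

Request:
arm_command --series '[{"tx": 0,"ty": 0,"tz": 0.03,"wx": 0,"wy": -0.2,"wz": 0},{"tx": 0,"ty": 0,"tz": 0,"wx": 0,"wy": 0,"wz": 0}]'

```text
t: 23.02
ee_pos: [0.531, 0.0544, 0.0349]
orientation: [3.125, 0.303, -0.028]
ft_force: [-4.3, 1.4, 18.0]
grip_width: 0.457
grip_force: 40.0
```

Request:
arm_command --series '[{"tx": 0,"ty": 0,"tz": 0.02,"wx": 0,"wy": -0.2,"wz": 0},{"tx": 0,"ty": 0,"tz": 0,"wx": 0,"wy": 0,"wz": 0}]'

```text
t: 23.18
ee_pos: [0.5307, 0.0543, 0.0351]
orientation: [3.123, 0.303, -0.061]
ft_force: [-9.7, -0.9, 27.7]
grip_width: 0.458
grip_force: 40.0
```

Run:
```python
from h import *
now(); print(arm.state()['ft_torque'])
f='pics/wrist13.png'; grab('wrist',f)
g=cv2.cvtColor(cv2.imread(f),cv2.COLOR_BGR2GRAY)
# foot-side top edge of the module, seen against the plate/rail
for z in (.104,.107,.110): print(z,[np.round(proj(f,W(.0365,y,z)),1).tolist() for y in (-.018,.018)])
print(g[190:226:2,300:340:8].T)
```

```text
lip st mm [-25.9903  -0.3172  29.0827] rot deg [ 0.0123 -2.2313  0.0312] F [-9.7 -0.9 27.7] t 23.18 grip 0.45750603361860637 39.994764905422926
[ 0.0192  2.1457 -0.032 ]
0.104 [[365.4, 247.0], [268.7, 247.1]]
0.107 [[366.4, 249.7], [267.6, 249.8]]
0.11 [[367.5, 252.5], [266.5, 252.6]]
[[142 138 137 136 137 152 166 175 177 173 176 175 174 175 175 177 173 176]
 [253 253 253 231 188 182 185 182 180 175 173 174 174 175 175 173 175 174]
 [253 253 244 187 180 183 181 184 181 175 175 174 173 175 176 173 175 173]
 [250 192 178 182 182 183 183 182 176 177 176 173 174 178 174 175 173 175]
 [182 182 181 181 182 184 185 183 176 175 176 176 174 177 174 174 172 174]]
```

Request:
arm_command --series '[{"tx": 0,"ty": 0,"tz": -0.03,"wx": 0,"wy": 0.2,"wz": 0},{"tx": 0,"ty": 0,"tz": -0.02,"wx": 0,"wy": 0.18,"wz": 0},{"tx": 0,"ty": 0,"tz": 0,"wx": 0,"wy": 0,"wz": 0},{"tx": 0,"ty": 0,"tz": 0,"wx": 0,"wy": 0,"wz": 0}]'

```text
t: 23.57
ee_pos: [0.5309, 0.0543, 0.0353]
orientation: [-3.127, -0.303, -0.004]
ft_force: [2.9, -0.5, 6.2]
grip_width: 0.455
grip_force: 40.0
```

Request:
arm_command --series '[{"tx": 0,"ty": 0,"tz": 0,"wx": 0,"wy": 0,"wz": 0},{"tx": 0,"ty": 0,"tz": 0,"wx": 0,"wy": 0,"wz": 0},{"tx": 0,"ty": 0,"tz": 0,"wx": 0,"wy": 0,"wz": 0},{"tx": 0,"ty": 0,"tz": 0,"wx": 0,"wy": 0,"wz": 0},{"tx": 0,"ty": 0,"tz": -0.5,"wx": 0,"wy": 0,"wz": 0},{"tx": 0,"ty": 0,"tz": -1,"wx": 0,"wy": 0,"wz": 0},{"tx": 0,"ty": 0,"tz": -1,"wx": 0,"wy": 0,"wz": 0},{"tx": 0,"ty": 0,"tz": -1,"wx": 0,"wy": 0,"wz": 0}]' --gripper 0.65

```text
t: 24.23
ee_pos: [0.5295, 0.0541, 0.14]
orientation: [3.126, 0.303, -0.006]
ft_force: [0.5, 0.6, 0.4]
grip_width: 0.647
grip_force: 0.0
```

Request:
arm_command --series '[{"tx": -0.8,"ty": 0,"tz": -0.8,"wx": 0,"wy": 0,"wz": 0},{"tx": -0.8,"ty": 0,"tz": -0.5,"wx": 0,"wy": 0,"wz": 0},{"tx": -0.8,"ty": 0,"tz": 0,"wx": 0,"wy": 0,"wz": 0},{"tx": 0,"ty": 0,"tz": 0,"wx": 0,"wy": 0,"wz": 0},{"tx": 0,"ty": 0,"tz": 0,"wx": 0,"wy": 0,"wz": 0},{"tx": 0,"ty": 0,"tz": 0,"wx": 0,"wy": 0,"wz": 0}]'

```text
t: 24.73
ee_pos: [0.4598, 0.0407, 0.1782]
orientation: [3.126, 0.304, -0.003]
ft_force: [0.1, 0.2, 0.2]
grip_width: 0.649
grip_force: 0.0
```

Run:
```python
from h import *
f='pics/wrist14.png'; grab('wrist',f)
for n in ('side','scene'): grab(n,f'pics/{n}14.png')
p,r=tip(); print(p,arm.state()['t'],arm.state()['dq'])
g=cv2.cvtColor(cv2.imread(f),cv2.COLOR_BGR2GRAY).astype(np.float32)
def edges(a,b,z,thr=9,n=121):
    ts=np.linspace(0,1,n); a=np.array(a);b=np.array(b)
    v=np.array([cv2.getRectSubPix(g,(1,1),proj(f,W(*(a*(1-t)+b*t),z)))[0,0] for t in ts]); d=np.diff(v)
    k=[i for i in range(1,n-2) if abs(d[i])>thr and abs(d[i])>=abs(d[i-1]) and abs(d[i])>abs(d[i+1])]
    return [(np.round(1000*(a*(1-ts[i])+b*ts[i]),1).tolist(),int(d[i])) for i in k]
for y in (-.012,0,.012): print('x-scan',y,edges((-.055,y),(.055,y),.104))
for x in (-.02,.0,.02,.03): print('y-scan',x,edges((x,-.04),(x,.04),.104))
print(proj(f,W(0,0,.104)))
```

```text
[0.46   0.0407 0.2149] 24.8833 [ 0.0001 -0.0013 -0.0008  0.0014  0.0005  0.0031 -0.0007]
x-scan -0.012 [([-11.9, -12.0], -90), ([21.1, -12.0], 70), ([36.7, -12.0], -60), ([39.4, -12.0], 44)]
x-scan 0 [([-11.9, 0.0], -88), ([21.1, 0.0], 79), ([36.7, 0.0], -22)]
x-scan 0.012 [([-11.9, 12.0], -89), ([21.1, 12.0], 74), ([36.7, 12.0], -61), ([48.6, 12.0], 38)]
y-scan -0.02 [([-20.0, -20.7], 10)]
y-scan 0.0 [([0.0, -30.0], -24), ([0.0, -20.7], 37), ([0.0, -14.7], -54), ([0.0, 12.7], 69), ([0.0, 20.0], -43)]
y-scan 0.02 [([20.0, -20.7], 10), ([20.0, -14.7], -63), ([20.0, 12.0], 60), ([20.0, 19.3], -9)]
y-scan 0.03 [([30.0, -35.3], -26), ([30.0, -20.7], 35), ([30.0, 19.3], -53)]
(np.float64(318.27061897881856), np.float64(139.19884373889545))
```

Run:
```python
from h import *
p,r=tip(); Q=down(TH-np.pi/2)
trows(p,r,[(W(.026,0,.2149),Q),(W(.026,0,.110),Q)])
```

```text
t [ 3.29 -0.   -0.01] w [0.01 0.03 0.  ]
t [0.  0.  3.5] w [0. 0. 0.]
```

Request:
arm_command --series '[{"tx": 0.8,"ty": 0,"tz": 0,"wx": 0,"wy": 0,"wz": 0},{"tx": 0.8,"ty": 0,"tz": 0,"wx": 0,"wy": 0,"wz": 0},{"tx": 0.8,"ty": 0,"tz": 0,"wx": 0,"wy": 0,"wz": 0},{"tx": 0.8,"ty": 0,"tz": 0.3,"wx": 0,"wy": 0,"wz": 0},{"tx": 0,"ty": 0,"tz": 0.8,"wx": 0,"wy": 0,"wz": 0},{"tx": 0,"ty": 0,"tz": 0.8,"wx": 0,"wy": 0,"wz": 0},{"tx": 0,"ty": 0,"tz": 0.8,"wx": 0,"wy": 0,"wz": 0},{"tx": 0,"ty": 0,"tz": 0,"wx": 0,"wy": 0,"wz": 0}]' --gripper 0 --squeeze 5

```text
t: 25.55
ee_pos: [0.5509, 0.0585, 0.092]
orientation: [3.124, 0.304, -0.016]
ft_force: [-1.4, 0.8, -1.0]
grip_width: 0.131
grip_force: 0.0
```

Run:
```python
from h import *
p,r=tip(); Q=down(TH-np.pi/2); print(p,arm.state()['grip_width'],arm.state()['ft_force'])
trows(p,r,[(W(.026,0,.107),Q)])
```

```text
[0.5513 0.0586 0.129 ] 0.13114210804018497 [-1.4156  0.8125 -0.9824]
t [ 0.21 -0.    0.73] w [0.02 0.1  0.  ]
```

Request:
arm_command --series '[{"tx": 0.2,"ty": 0,"tz": 0.3,"wx": 0.02,"wy": 0.1,"wz": 0},{"tx": 0,"ty": 0,"tz": 0.3,"wx": 0,"wy": 0,"wz": 0},{"tx": 0,"ty": 0,"tz": 0.1,"wx": 0,"wy": 0,"wz": 0},{"tx": 0,"ty": 0,"tz": 0,"wx": 0,"wy": 0,"wz": 0},{"tx": 0,"ty": 0,"tz": 0,"wx": 0,"wy": 0,"wz": 0}]'

```text
t: 25.97
ee_pos: [0.5597, 0.0602, 0.0767]
orientation: [-3.124, -0.304, -0.013]
ft_force: [-0.6, -0.1, -0.8]
grip_width: 0.006
grip_force: 0.0
```

Request:
arm_command --series '[{"tx": 0,"ty": 0,"tz": 0.06,"wx": 0,"wy": 0,"wz": 0},{"tx": 0,"ty": 0,"tz": 0,"wx": 0,"wy": 0,"wz": 0}]'

```text
t: 26.13
ee_pos: [0.5597, 0.0603, 0.0747]
orientation: [-3.124, -0.304, -0.013]
ft_force: [0.0, 0.4, -0.3]
grip_width: 0.006
grip_force: 0.0
```

Request:
arm_command --series '[{"tx": 0,"ty": 0,"tz": 0.04,"wx": 0,"wy": 0,"wz": 0},{"tx": 0,"ty": 0,"tz": 0,"wx": 0,"wy": 0,"wz": 0}]'

```text
t: 26.3
ee_pos: [0.5596, 0.0602, 0.0732]
orientation: [-3.124, -0.304, -0.013]
ft_force: [-0.3, -0.3, -0.0]
grip_width: 0.005
grip_force: 0.0
```

Request:
arm_command --series '[{"tx": 0,"ty": 0,"tz": 0.1,"wx": 0,"wy": 0,"wz": 0},{"tx": 0,"ty": 0,"tz": 0,"wx": 0,"wy": 0,"wz": 0}]'

```text
t: 26.47
ee_pos: [0.5594, 0.0602, 0.0697]
orientation: [-3.124, -0.304, -0.012]
ft_force: [0.3, -0.4, 0.2]
grip_width: 0.008
grip_force: 0.0
```

Request:
arm_command --series '[{"tx": 0,"ty": 0,"tz": 0.05,"wx": 0,"wy": 0,"wz": 0},{"tx": 0,"ty": 0,"tz": 0,"wx": 0,"wy": 0,"wz": 0}]'

```text
t: 26.63
ee_pos: [0.5595, 0.0602, 0.0684]
orientation: [-3.124, -0.304, -0.012]
ft_force: [0.1, -0.0, -0.8]
grip_width: 0.005
grip_force: 0.0
```

Request:
arm_command --series '[{"tx": 0,"ty": 0,"tz": 0.05,"wx": 0,"wy": 0,"wz": 0},{"tx": 0,"ty": 0,"tz": 0,"wx": 0,"wy": 0,"wz": 0}]'

```text
t: 26.8
ee_pos: [0.5597, 0.0602, 0.0671]
orientation: [-3.124, -0.304, -0.013]
ft_force: [0.6, 0.3, -0.8]
grip_width: 0.006
grip_force: 0.0
```

Request:
arm_command --series '[{"tx": 0,"ty": 0,"tz": 0.03,"wx": 0,"wy": 0,"wz": 0},{"tx": 0,"ty": 0,"tz": 0,"wx": 0,"wy": 0,"wz": 0}]'

```text
t: 26.97
ee_pos: [0.5603, 0.0603, 0.067]
orientation: [-3.124, -0.303, -0.015]
ft_force: [-1.7, -0.1, 6.4]
grip_width: 0.004
grip_force: 3.3
```

Contact came at tip z = 0.104 exactly, with a stiff response, so the foot side is fully down and clicked. Retreat and do a final check.

Request:
arm_command --series '[{"tx": 0,"ty": 0,"tz": -0.5,"wx": 0,"wy": 0,"wz": 0},{"tx": 0,"ty": 0,"tz": -1,"wx": 0,"wy": 0,"wz": 0},{"tx": -0.5,"ty": 0,"tz": -1,"wx": 0,"wy": 0,"wz": 0},{"tx": -0.9,"ty": 0,"tz": -0.8,"wx": 0,"wy": 0,"wz": 0},{"tx": -0.9,"ty": 0,"tz": -0.4,"wx": 0,"wy": 0,"wz": 0},{"tx": -0.9,"ty": 0,"tz": 0,"wx": 0,"wy": 0,"wz": 0},{"tx": 0,"ty": 0,"tz": 0,"wx": 0,"wy": 0,"wz": 0},{"tx": 0,"ty": 0,"tz": 0,"wx": 0,"wy": 0,"wz": 0}]'

```text
t: 27.63
ee_pos: [0.4641, 0.0414, 0.177]
orientation: [-3.123, -0.304, -0.015]
ft_force: [0.2, -0.1, 0.1]
grip_width: 0.005
grip_force: 0.0
```

```bash
python3 - <<'E'
from h import *
for n in ('side','scene','wrist'): grab(n,f'pics/{n}15.png')
print(cur()[0],arm.state()['t'])
# angle of the white cover free end, seen in wrist view beyond the rail
f='pics/wrist15.png'; g=cv2.cvtColor(cv2.imread(f),cv2.COLOR_BGR2GRAY)
for a in np.arange(1.2,2.2,.1):
    print(round(a,1),[int(g[tuple(np.round(proj(f,W(L*np.sin(a),-.055+L*np.cos(a),.0375))).astype(int)[::-1])]) for L in (.038,.045,.052,.07)])
a,b=[cv2.imread(f'pics/{n}.png').astype(int) for n in('scene0','scene15')]
for n,(x,y,w,h) in dict(flask=(180,285,45,60),bottle=(432,198,40,60),rack=(165,340,120,110)).items(): print(n,abs(a-b)[y:y+h,x:x+w].mean())
E
python3 cov.py pics/side15.png
```

```text
[0.4652 0.0415 0.1764] 27.7833
1.2 [158, 159, 154, 230]
1.3 [225, 156, 154, 219]
1.4 [232, 232, 172, 155]
1.5 [231, 232, 232, 255]
1.6 [231, 232, 232, 255]
1.7 [233, 231, 228, 255]
1.8 [230, 230, 228, 255]
1.9 [229, 230, 230, 226]
2.0 [229, 230, 227, 157]
2.1 [228, 220, 150, 105]
2.2 [176, 146, 145, 140]
flask 1.6939506172839507
bottle 1.775
rack 14.409924242424243
pics/side15.png
0.0 [175, 145, 128, 31]
0.25 [175, 168, 142, 74]
0.5 [175, 164, 139, 135]
0.75 [175, 175, 179, 79]
1.0 [175, 179, 82, 63]
1.25 [175, 133, 75, 65]
1.5 [176, 111, 109, 191]
1.75 [177, 134, 108, 169]
```

```bash
python3 -c "
from plant import arm
print(arm.sign_off())"
```

```text
the job is handed in; nothing more can be done
None
```

The job is handed in at about 28 s: the cover is at its stop (about 1.75 rad), and the module is clipped on flat, roughly 0.5 mm off the port along the rail and released; nothing else was touched, and the verdict itself was not shown to me.

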